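# Slide the top module off the stack into the soldering fixture

### The arm

A 7-joint arm with a two-finger parallel gripper is mounted at the origin on the work surface. World frame = base frame: x ahead of the robot, y to its left, z up, the work surface at z = 0. Lengths are in m, angles in degrees, forces in N, time in s.
With the tool pointing down it reaches from about 0.425 to 0.875 m from the base axis. Payload 4.7 kg.
Tool frame: the origin (TCP) lies at the very end of the fingers, on their centre line; the grasp point (between the pads) lies 19 mm behind it; z points along the fingers, y is the direction in which the jaws open and shut (so a half turn about z gives the same grasp; the last joint's range is limited). The gripper opens to 87 mm and grips with 3 to 60 N. Pads are 19 mm wide; open, the fingers measure 117 mm over their backs; the gripper's body (75 mm by 190 mm) begins 51 mm behind the grasp point.
Start: joints at [-69.036, 18.392, -4.016, 83.108, 1.295, 78.541, -3.26], TCP at [0.224, 0.61, 0.2] pointing down, gripper open.
Joint ranges: [-163.93, 163.93], [-17.29, 119.83], [-79.2, 71.16], [3.27, 140.29], [-89.18, 269.18], [5.43, 117.66], [-154.24, 154.24]. Speed limits (degrees/s): [147.25, 147.25, 180, 180, 180, 180, 180].

### API

Orientations are given as [roll, pitch, yaw] about the fixed x, y, z axes, in that order (R = Rz(yaw) Ry(pitch) Rx(roll)).
In Python, from cell import monitor, imaging, ticket, spot_in, pinpoint gives the robot as it stands.
- The arm moves only by the tool servo_tool, never from a script. Its argument "targets" is a list of rows, each a list of 5 numbers: the opening in per cent of the stroke, from 0 (shut) to 100 (fully open), then the shift along the tool's x, y, z in m, then the turn about the tool's z in rad. In form: [[grip, dx, dy, dz, turn], ...]. A call has 1 to 5 rows; each row is the pose to reach, as a shift and turn from the pose commanded when the call began, along the tool's axes at that moment; what a row does not reach only later rows make up. A row lasts 1/8 s, in which the tool goes at most 62.5 mm and 10.7 degrees, less where a joint would pass 70% of its speed; a pose out of reach is approached as far as the arm can. A call with a gripper value outside its range is refused whole. The fingers move at their own pace and stop on an object; "grip_force" is the grip in N (left out, the last holds). Time passes only in rows, so rows that repeat a pose let the fingers close. It gives the time, the measured TCP pose, the force and the opening at its end, in the units of the state.
- monitor.get_obs(): the state, without advancing time (a new reading comes with each control period).
- imaging.read_camera(name): name is "scene" or "side" or "wrist"; returns a dict with "frame" (480x640x3 uint8, blue, green, red), "depth" (480x640 float32, m along the optical axis (not along the pixel's ray), 0 where there is no reading), "K" (3x3 intrinsics, pixels), "world_from_camera" (4x4, takes a point from camera to world coordinates). Camera axes: x right, y down, z forward; pixel columns grow to the right and rows downward; lengths in m; the calibration is good to about 2 mm. A picture is of the moment at which its call begins.
- ticket.sign_off(): hands the job in, once; it reports no verdict.
Trained networks look in the newest picture that a camera, given by its name, has taken for a name from the list of things; names that differ only in an ending like _2 or _b are one class to them, and where a whole thing is asked for, a point or a joint stands for the part that bears it (a point fixed in the world has none). Each returns a list of dicts, best first, with "confidence" (0 to 1); they miss things now and then, are a little off and sometimes report something else, mostly with a low value. They report only what shows in the picture. A call takes as long as a camera call. They do not tell look-alikes from the thing itself.
- spot_in(camera, label): "at" ([column, row] in pixels, amid what is visible of it).
- pinpoint(camera, label): "at" ([column, row] in pixels: a listed point, or the origin of a listed thing).
The state is a dict: "time_s": time; "qpos": joint angles; "joint_velocities": joint speeds; "effort": joint torques, N m; "tool_pos": TCP position; "tool_rot": TCP orientation; "force": force on the tool from outside, world axes, zero at the start; "wrist_torque": the same for the moment, N m; "grip_width": finger opening in m.
Only numpy, scipy, OpenCV 4.12 (cv2) and the standard library are available. Lean on these libraries where they do the work, as an engineer would, in place of code of your own. Each camera call takes 0.05 s, during which the arm holds its last target.

### The job

Slide the top black module off the stack onto the fixture's raised bed without lifting it or shifting the modules below, then press it firmly but gently home against the brass pad of the green end stop and keep the pressure on for about a second. Then push the red jaw in gently until it holds the module flush against the white rail, and let go. Leave everything else where it is.

Things in the scene. Friction and masses are not known exactly. Their poses are not given: they have to be found in the camera images.
- fixture: Aluminium loading fixture fixed to the table. Origin on the table (z = 0); z up; +y runs from the stack to the end stop (the sliding direction), +x from the jaw to the rail. Base plate 10 mm thick, x -115 to 55 mm, y -140 to 200 mm; the stack stands on it, centred near x = -8, y = -70 mm.
- bed (a point): Middle of the near edge of the raised bed's top, at fixture x = 0, y = 4, z = 50 mm; axes as the fixture's. The flat bed runs from here to y = 195 mm, x -108 to 52 mm, all at z = 50 mm: 2 mm lower than the underside of the top module in the stack.
- rail (a point): Lower edge of the inner face of the white fixed rail on the bed, at fixture x = 38, y = 100, z = 50 mm; axes as the fixture's. The rail runs from y = 20 to 185 mm and is 12 mm thick, 14 mm high.
- module: Top module of the stack: flat black slab with flush yellow inlays, 70 mm (x) by 120 mm (y) by 14 mm (z), loose, about 0.22 kg (0.15 to 0.3). Origin at the centre of its underside, 52 mm above the table at the start; z up; its +y end leads towards the stop. It lies up to 5 mm and 0.04 rad askew.
- module_lead (a point): Point on the module: middle of the lower edge of its leading (+y) end, 60 mm from the module's origin.
- low2: Module directly under the top one, same slab, 70 x 120 x 14 mm, loose; underside 38 mm above the table. Origin at the centre of its underside.
- low1: Module below that, underside 24 mm above the table, same form and origin.
- low0: Lowest module, underside 10 mm above the table, same form and origin.
- stop: Green end stop, 56 (x) x 22 (y) x 22 mm, fixed on the bed. Origin: middle of the lower edge of its front face (z = 50 mm), axes as the fixture's; set at fixture y = 143 to 172 mm. A brass pad, 44 mm wide, stands out 2 to 18 mm from this face, differently each time: the module meets the pad, so feel for it. Rigid but delicate: 7 to 10 N is a firm push, more than 14 N harms it.
- jaw: Red-faced clamp jaw sliding on the bed towards the rail (fixture +x); stays where left; moving it takes 1.5 N, or up to 8 N with the module sliding before it. Origin at the bottom middle of its red face (80 x 15 mm), z = 50 mm; starts at fixture x -62 to -54, y = 85 mm; meets a module lying against the rail at x = -32 mm, can go to -26. More than 20 N from the jaw damages the module.
- jaw_handle (a point): Top centre of the jaw's black upright handle, 105 mm above the table, 34 mm behind the red face. The handle is 14 mm (x) by 24 mm (y), 40 mm tall (from 65 to 105 mm above the table) and is part of the jaw; axes as the fixture's.
- tape: Bystander, leave alone: green roll of tape lying flat, 84 mm across, 24 mm high. Origin at the centre of its underside.
- reel: Bystander, leave alone: small blue spool standing on end, 60 mm across, 50 mm high. Origin at the centre of its underside.
- flux: Bystander, leave alone: white bottle with a red cap, 44 mm across, 110 mm high. Origin at the centre of its underside.
- driver: Bystander, leave alone: screwdriver lying flat. Origin at the middle of its length, on the underside.
- spare0: Bystander, leave alone: a spare black module lying alone on the table, 70 x 120 x 14 mm. Origin at the centre of its underside.
- spare1: Bystander, leave alone: another spare black module lying alone on the table, 70 x 120 x 14 mm. Origin at the centre of its underside.
- tray: Bystander, leave alone: white open tray of small metal terminals, 100 x 140 x 30 mm. Origin at the centre of its underside.
Not all that is in view belongs to the job. Leave any orange or purple look-alike of the module alone.

How it is judged (in metres and radians):
On the way, in this order (a step that is already met when the one before it is completed fails the run):
1. the top module has been slid off the stack: its whole length is past the stack (y of module in the frame of fixture above 0.06 m), for 0.1 s.
2. the module is pressed against the end stop with more than 5 N for 0.3 s (contact force between module and stop above 5 N), for 0.3 s.
At the end, for the whole second after the job is handed in: The module rests flat on the bed, square to it (0.03 rad), within 21 mm of the green block (whose pad stands out up to 18 mm) and 2.5 mm of the rail; the jaw is within 2.5 mm of where it clamps the module; the three modules below have each moved less than 5 mm (y of module_lead in the frame of stop above -0.021 m and x of module in the frame of fixture above 0.0005 m and angle between the y axis of module and the y axis of fixture, either way round below 0.03 rad and angle between module's own z axis and vertical below 0.03 rad and height (world z) of module between 0.047 and 0.053 m and x of jaw in the frame of fixture above -0.0345 m and linear speed of module below 0.01 m/s and distance of each of low0, low1, low2 from where it was at the start of the episode below 0.005 m); the robot touches nothing.
It fails at once if the module pushes on the end stop with more than 14 N (contact force between module and stop above 14 N).
It fails at once if the jaw pushes on the module with more than 20 N (contact force between jaw and module above 20 N).
It fails at once if the top module is lifted (underside more than 8 mm above its starting height) or tipped by more than 0.2 rad (height (world z) of module above 0.06 m or angle between module's own z axis and vertical above 0.2 rad).
It fails at once if a module left in the stack is shifted by more than 5 mm, or the top one is pressed down on it with more than 20 N (contact force between module and low2 above 20 N or distance of any of low0, low1, low2 from where it was at the start of the episode above 0.005 m).
It fails at once if a bystander is moved by more than 20 mm (distance of any of tape, reel, flux, driver, spare0, spare1, tray from where it was at the start of the episode above 0.02 m).
It also fails if it takes over 64 s, if anything falls off the work surface, if the arm or the gripper's body presses on something with over 40 N, if the wrist force passes 120 N, or if a joint passes its speed limit or range.

## Working session

There is one attempt and no reset: what is moved stays moved. The work goes in short steps, Python scripts to look and compute and a tool call to move; the robot and the scene stay as the last step left them, time stands still between calls to the robot, and variables do not carry over. Pictures are saved under pics/ and viewed, and the job is handed in when it is done.

Besides the shell and the picture viewer there is one more tool, called after "Call:" as a command line: name --pt "numbers of a row" for each row, then --argument value for the rest. servo_tool: Moves the arm, as the interface text tells. Its arguments: {"type":"object","properties":{"targets":{"type":"array","items":{"type":"array","items":{"type":"number"}}},"grip_force":{"type":"number"}},"required":["targets"]}

```bash
ls && mkdir -p pics
cat > h.py <<'E'
import numpy as np, cv2
from cell import monitor, imaging, ticket, spot_in, pinpoint
def cam(n,save=None):
    c=imaging.read_camera(n)
    if save: cv2.imwrite('pics/'+save,c['frame'])
    return c
def at(c,px,z=None,win=2):
    u,v=px;K=c['K'];T=c['world_from_camera']
    r=np.array([(u-K[0,2])/K[0,0],(v-K[1,2])/K[1,1],1.])
    if z is None:
        p=c['depth'][max(0,int(v)-win):int(v)+win+1,max(0,int(u)-win):int(u)+win+1];p=p[p>0]
        if len(p)==0: return None
        return T[:3,:3]@(r*np.median(p))+T[:3,3]
    d=T[:3,:3]@r;t=(z-T[2,3])/d[2]
    return T[:3,3]+t*d
def cloud(c):
    K=c['K'];T=c['world_from_camera'];v,u=np.mgrid[0:480,0:640];d=c['depth']
    P=np.stack([(u-K[0,2])/K[0,0]*d,(v-K[1,2])/K[1,1]*d,d],-1)
    W=P@T[:3,:3].T+T[:3,3]; W[d<=0]=np.nan
    return W
def proj(c,p):
    T=np.linalg.inv(c['world_from_camera']);q=T[:3,:3]@np.asarray(p)+T[:3,3];q=c['K']@q
    return q[:2]/q[2]
E
python3 - <<'E'
from h import *
np.set_printoptions(precision=4,suppress=True)
print(monitor.get_obs())
for n in ['scene','side','wrist']:
    c=cam(n,n+'0.png'); print(n,c['world_from_camera'],c['K'])
    for l in ['fixture','bed','rail','module','module_lead','stop','jaw','jaw_handle','low2']:
        for f in (spot_in,pinpoint):
            try:
                r=f(n,l)
                print(f.__name__,l,[(np.round(x['at'],1).tolist(),round(x['confidence'],2)) for x in r][:4])
            except Exception as e: print(f.__name__,l,e)
E
```

```text
pics
{'time_s': 0.0, 'qpos': array([-69.035 ,  18.4393,  -4.015 ,  83.1752,   1.2962,  78.5408,
        -3.258 ]), 'joint_velocities': array([-0.0828,  0.0505,  0.1142,  0.0494,  0.0681,  0.0361, -0.0579]), 'effort': array([ -0.0015, -49.1279,  -0.4049, -31.2542,  -0.0642,   0.0435,
         0.0002]), 'tool_pos': array([0.2238, 0.6096, 0.199 ]), 'tool_rot': array([-179.89  ,    0.0071,  159.8465]), 'force': array([0.7345, 0.5803, 0.7297]), 'wrist_torque': array([-0.0425,  0.0243, -0.0084]), 'grip_width': 0.08683974009570102}
scene [[ 0.6105  0.4682 -0.6388  1.3092]
 [ 0.7916 -0.336   0.5103 -0.6298]
 [ 0.0243 -0.8173 -0.5758  0.7886]
 [ 0.      0.      0.      1.    ]] [[569.1585   0.     318.79  ]
 [  0.     569.1585 239.4663]
 [  0.       0.       1.    ]]
call fixture [([345.8, 273.9], 0.58), ([290.8, 276.5], 0.5)]
call fixture [([322.1, 291.0], 0.59), ([344.2, 219.3], 0.42)]
call bed [([346.0, 272.8], 0.79), ([166.7, 384.7], 0.41)]
call bed [([323.4, 272.8], 0.71)]
call rail [([345.5, 275.0], 0.16)]
call rail [([378.2, 276.3], 0.75)]
call module [([251.1, 237.2], 0.8), ([285.5, 2
[... 1842 characters left out ...]
321.9], 0.19)]
call jaw_handle [([298.3, 227.9], 0.6)]
call low2 [([363.7, 312.9], 0.81), ([357.9, 321.8], 0.72), ([357.6, 320.0], 0.51), ([306.9, 385.6], 0.29)]
call low2 [([350.4, 288.8], 0.61)]
wrist [[ 0.3445  0.8942  0.2859  0.1444]
 [ 0.9388 -0.3281 -0.1051  0.6388]
 [-0.0002  0.3046 -0.9525  0.3853]
 [ 0.      0.      0.      1.    ]] [[368.3847   0.     322.7192]
 [  0.     368.3847 238.7118]
 [  0.       0.       1.    ]]
call fixture []
call fixture []
call bed []
call bed []
call rail []
call rail []
call module []
call module []
call module_lead []
call module_lead []
call stop []
call stop []
call jaw []
call jaw []
call jaw_handle []
call jaw_handle []
call low2 []
call low2 []
```

View pics/scene0.png

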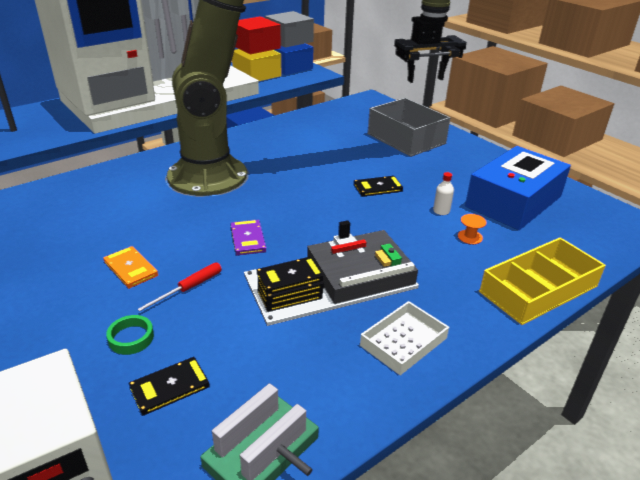

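View pics/side0.png

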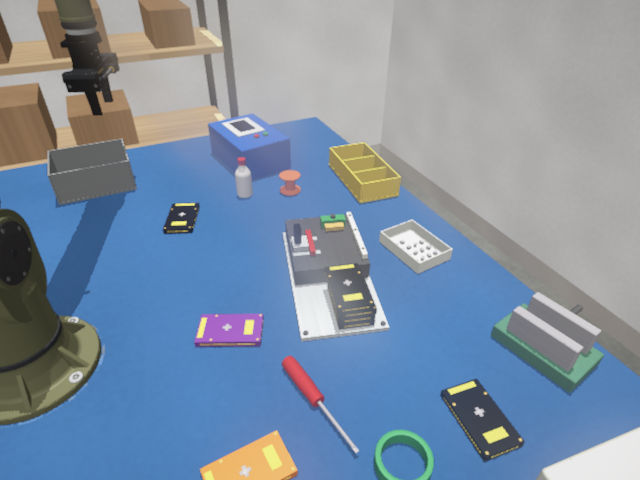

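The scene picture shows the stack at about (290,275), jaw handle (344,230), stop (389,252) and rail (378,276). The purple and orange look-alikes are at (249,237) and (130,266), and the spare blacks at (169,385) and (378,186).

```bash
cat > fx.py <<'E'
from h import *
np.set_printoptions(precision=4,suppress=True)
def rect(P):
    r=cv2.minAreaRect((P*1000).astype(np.float32)); return r
E
python3 - <<'E'
from fx import *
for n in ['scene','side']:
    c=cam(n); W=cloud(c)
    for l,px,z in [('bed',(323.4,272.8) if n=='scene' else (346.9,263.7),.05),('rail',(378.2,276.3) if n=='scene' else (353,238.1),.05),('stop',(387.5,258.5) if n=='scene' else (332.2,226.2),.05),('jaw',(349.7,247) if n=='scene' else (308.6,247.4),.05),('handle',(340.6,218.7) if n=='scene' else (298.3,227.9),.105),('module',(288.2,278.3) if n=='scene' else (348.3,288.2),.052),('lead',(315.1,269.5) if n=='scene' else (337.7,268),.052)]:
        print(n,l,at(c,px,z), at(c,px))
    ctr=at(c,(290,272) if n=='scene' else (348,283))
    print('stack',ctr)
    m=np.isfinite(W[...,0])&(np.hypot(W[...,0]-ctr[0],W[...,1]-ctr[1])<0.35)
    for lo,hi in [(.062,.070),(.047,.053),(.007,.013),(.10,.108),(.070,.074)]:
        k=(m&(W[...,2]>lo)&(W[...,2]<hi)).astype(np.uint8)
        nn,lab,st,_=cv2.connectedComponentsWithStats(k)
        for i in range(1,nn):
            if st[i,4]>60:
                P=W[lab==i]; print(lo,st[i],rect(P[:,:2]),P[:,2].mean())
E
```

```text
scene bed [ 0.5907 -0.0409  0.05  ] [ 0.5873 -0.0382  0.0465]
scene rail [0.6665 0.044  0.05  ] [0.6723 0.0379 0.0567]
scene stop [0.6329 0.102  0.05  ] [0.6477 0.086  0.0661]
scene jaw [0.5526 0.0628 0.05  ] [0.5647 0.0518 0.0618]
scene handle [0.5158 0.0637 0.105 ] [0.395  0.1693 0.0009]
scene module [ 0.5646 -0.112   0.052 ] [ 0.5786 -0.1218  0.0659]
scene lead [ 0.5737 -0.0498  0.052 ] [ 0.5883 -0.0614  0.0667]
stack [ 0.5661 -0.1085  0.0678]
0.062 [331 234  35  17 284] ((542.4755249023438, 57.37356185913086), (80.11209869384766, 52.0536003112793), 70.15963745117188) 0.06581350108494069
0.062 [375 247  26  18 167] ((640.48095703125, 85.95762634277344), (60.35232925415039, 32.40205383300781), 3.122014284133911) 0.06547106364651253
0.062 [ 256  257   67   35 1356] ((564.2427978515625, -109.44307708740234), (121.40867614746094, 76.01493835449219), 75.97676849365234) 0.06665282710583721
0.062 [340 262  74  21 355] ((666.7814331054688, 38.64645004272461), (165.00408935546875, 16.617300033569336), 74.01116943359375) 0.06470275442970981
0.062 [256 394  22  21  79] ((812.8200073242188, -
[... 4354 characters left out ...]
58984375, -104.01065063476562), (6.444580554962158, 118.5276107788086), 65.01692962646484) 0.01004813612304556
0.007 [441 393  38  56 133] ((605.1327514648438, -407.0361633300781), (101.37896728515625, 4.146056652069092), 84.07583618164062) 0.010284355811801142
0.007 [383 439  44  30 108] ((502.3598937988281, -414.049072265625), (28.5703182220459, 64.8289794921875), 38.459388732910156) 0.010075167100340945
0.07 [321 215  25   8 120] ((638.66064453125, 98.28019714355469), (24.517343521118164, 55.14599609375), 71.72883605957031) 0.07245054956636252
0.07 [513 314  29  20  64] ((796.8197631835938, -338.9581298828125), (4.832480430603027, 54.15436935424805), 11.94398021697998) 0.07219950445803407
```

```bash
cat >> fx.py <<'E'
A=np.radians(-16.1); O=np.array([.5957,-.0491])
ex=np.array([np.cos(A),np.sin(A)]); ey=np.array([-np.sin(A),np.cos(A)])
def w2f(p): d=np.asarray(p)[:2]-O; return np.array([d@ex,d@ey])
def f2w(x,y): return O+x*ex+y*ey
from scipy.spatial.transform import Rotation as Ro
def st(pr=True):
    o=monitor.get_obs(); 
    if pr: print('t',round(o['time_s'],2),'tcp',o['tool_pos'],'rot',o['tool_rot'],'fix mm',w2f(o['tool_pos'])*1000,'F fix',o['force'][:2]@ex,o['force'][:2]@ey,o['force'][2],'w',o['grip_width'])
    return o
def shift(o,target,yaw=None):
    R=Ro.from_euler('xyz',o['tool_rot'],degrees=True).as_matrix()
    s=R.T@(np.asarray(target)-o['tool_pos'])
    t=None if yaw is None else np.radians((o['tool_rot'][2]-yaw+180)%360-180)
    return s,t
E
python3 - <<'E'
from fx import *
o=st()
print(shift(o,[.48,.33,.2],73.9))
c=cam('side'); 
im=c['frame'][180:360,260:420]; cv2.imwrite('pics/crop1.png',cv2.resize(im,None,fx=4,fy=4,interpolation=cv2.INTER_CUBIC)[:600])
# check
for n,p in dict(bed=(0,.004,.05),rail=(.038,.1,.05),railend=(.038,.02,.064),modtr=(-.0111,-.1282,.066),c1=(-.115,-.14,.01),c2=(.055,-.14,.01)).items():
    w=f2w(p[0],p[1]); print(n,proj(c,[*w,p[2]]))
for l in ['tape','reel','flux','driver','spare0','spare1','tray']:
    print(l,[(np.round(x['at']),at(c,x['at'])) for x in spot_in('side',l)][:2])
E
```

```text
t 2.95 tcp [0.224  0.6102 0.2001] rot [179.994    0.0019 159.8472] fix mm [-539.958   530.3781] F fix -0.6234661443383742 -0.21467382361564538 0.3300502060930782 w 0.08687419352625922
(array([-0.3369, -0.1749,  0.0001]), np.float64(1.500060882686591))
bed [345.8887 266.4027]
rail [353.2685 237.8068]
railend [362.1634 254.679 ]
modtr [355.6721 306.2364]
c1 [300.7883 338.6601]
c2 [389.1564 327.5653]
tape [(array([404., 446.]), array([ 0.5064, -0.4025,  0.0005]))]
reel [(array([291., 182.]), array([0.6393, 0.3547, 0.0363]))]
flux [(array([246., 180.]), array([0.5201, 0.3793, 0.0596])), (array([359., 323.]), array([ 0.5565, -0.1745,  0.0234]))]
driver [(array([307., 385.]), array([ 0.4106, -0.2582,  0.025 ]))]
spare0 [(array([484., 417.]), array([ 0.6394, -0.4242,  0.0146])), (array([184., 219.]), array([0.3353, 0.3302, 0.0128]))]
spare1 [(array([484., 417.]), array([ 0.6394, -0.4242,  0.0146])), (array([184., 219.]), array([0.3353, 0.3302, 0.0128]))]
tray [(array([413., 246.]), array([ 0.8043, -0.002 ,  0.0052]))]
```

View pics/crop1.png

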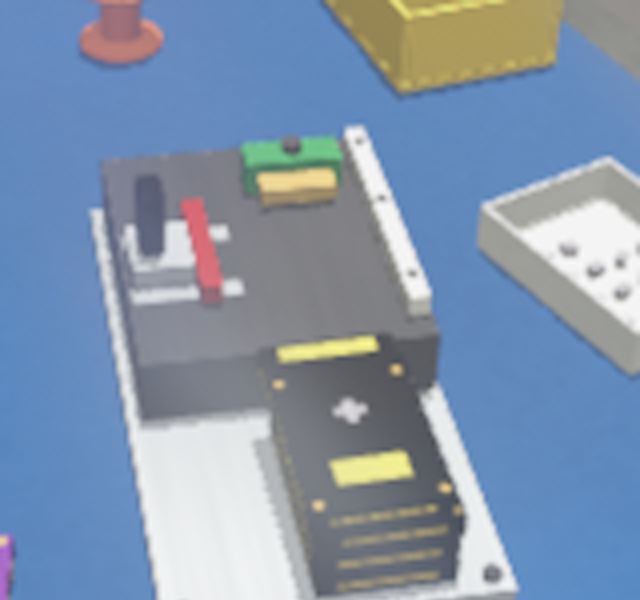

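The crop shows the black stack on the white fixture, with brass pad, red jaw and handle. This is the right module, since the look-alikes are orange and purple and the spares lie alone on the table. Now moving.

Call:
servo_tool --pt "60 -0.045 -0.023 0 0.17" --pt "60 -0.09 -0.046 0 0.34" --pt "60 -0.14 -0.07 0 0.52" --pt "60 -0.19 -0.098 0 0.7" --pt "60 -0.24 -0.125 0 0.88"

```text
time_s: 3.98
tool_pos: [0.4074, 0.4087, 0.2004]
tool_rot: [180.0, -0.0, 109.1]
force: [0.4, 0.4, -0.3]
grip_width: 0.0536
```

Run:
```python
from fx import *
o=st(); w=f2w(-.011,-.165)
print(w,shift(o,[.52,.1,.2],73.9),shift(o,[*w,.15],73.9))
```

```text
t 3.98 tcp [0.4074 0.4087 0.2004] rot [179.9616  -0.0246 109.0885] fix mm [-307.9085  387.6184] F fix 0.2637198411568849 0.49722873235724985 -0.25730175843728365 w 0.05360759982763766
[ 0.5394 -0.2046] (array([-0.3286,  0.0055,  0.0002]), np.float64(0.6141544819174635)) (array([-0.6228, -0.0758,  0.05  ]), np.float64(0.6141544819174635))
```

Call:
servo_tool --pt "40 -0.06 0.001 0 0.15" --pt "40 -0.12 0.002 0 0.3" --pt "40 -0.18 0.003 0 0.45" --pt "40 -0.24 0.004 0 0.6" --pt "40 -0.3 0.005 0 0.614"

```text
time_s: 4.6
tool_pos: [0.5113, 0.1272, 0.2005]
tool_rot: [180.0, -0.1, 74.2]
force: [0.4, -0.3, 0.4]
grip_width: 0.0348
```

Run:
```python
from fx import *
o=st(); w=f2w(-.011,-.165)
print(w,shift(o,[*w,.15],73.9))
```

```text
t 4.6 tcp [0.5113 0.1272 0.2005] rot [179.9562  -0.062   74.1715] fix mm [-130.0023  145.9308] F fix 0.4656556694953328 -0.19403427960021274 0.44799445227572987 w 0.034763959525333656
[ 0.5394 -0.2046] (array([-0.3115,  0.1175,  0.0502]), np.float64(0.004737950902992738))
```

Call:
servo_tool --pt "40 -0.058 0.022 0 0.005" --pt "40 -0.116 0.044 0 0.005" --pt "40 -0.174 0.066 0 0.005" --pt "40 -0.232 0.088 0 0.005" --pt "40 -0.285 0.107 0.0 0.005"

```text
time_s: 5.22
tool_pos: [0.5363, -0.1767, 0.2005]
tool_rot: [179.9, -0.0, 73.9]
force: [0.1, 0.1, 0.0]
grip_width: 0.0347
```

Call:
servo_tool --pt "40 -0.02 0.008 0.02 0" --pt "40 -0.02 0.008 0.04 0"

```text
time_s: 5.48
tool_pos: [0.5382, -0.1991, 0.16]
tool_rot: [179.9, 0.1, 73.7]
force: [0.5, 0.3, 0.1]
grip_width: 0.0348
```

Run:
```python
from fx import *
o=st(); w=f2w(-.011,-.165)
print(w,shift(o,[*w,.057],73.9))
c=cam('wrist','w1.png')
W=cloud(c)
k=((W[...,2]>.062)&(W[...,2]<.070)).astype(np.uint8)
nn,lab,s,_=cv2.connectedComponentsWithStats(k)
for i in range(1,nn):
    if s[i,4]>200:
        P=W[lab==i]; r=rect(P[:,:2]); print(s[i],r,P[:,2].mean(),w2f(np.array(r[0])/1000))
```

```text
t 5.47 tcp [ 0.5382 -0.1991  0.16  ] rot [179.9231   0.0624  73.6885] fix mm [ -13.6696 -160.0882] F fix 0.38605588487639425 0.4171680867010284 0.07185287931920772 w 0.0348493043405786
[ 0.5394 -0.2046] (array([-0.0048,  0.0025,  0.103 ]), np.float64(-0.003691320744158941))
[  267    14   105   181 17403] ((562.9060668945312, -111.78462982177734), (120.34761047363281, 70.19268798828125), 75.5427017211914) 0.06656507347804064 [-0.0141 -0.0693]
```

View pics/w1.png

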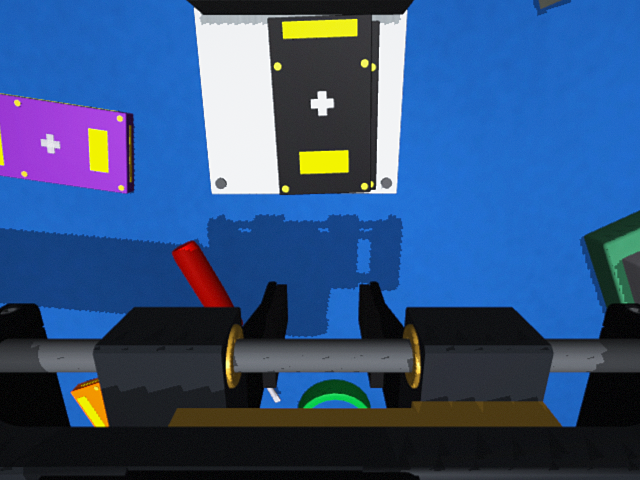

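Call:
servo_tool --pt "40 -0.003 0.001 0.035 -0.004" --pt "40 -0.003 0.001 0.07 -0.004" --pt "40 -0.003 0.001 0.095 -0.004" --pt "40 -0.003 0.001 0.102 -0.004" --pt "40 -0.003 0.001 0.102 -0.004"

```text
time_s: 6.15
tool_pos: [0.539, -0.1989, 0.0585]
tool_rot: [180.0, -0.0, 74.2]
force: [-0.2, -0.3, 0.2]
grip_width: 0.0347
```

Run:
```python
from fx import *
o=st(); print(shift(o,[*f2w(-.0125,-.14),.057],73.9))
c=cam('side'); 
im=c['frame'][180:360,260:420]; cv2.imwrite('pics/crop2.png',cv2.resize(im,None,fx=4,fy=4,interpolation=cv2.INTER_CUBIC)[:600])
```

```text
t 6.15 tcp [ 0.539  -0.1989  0.0585] rot [179.983   -0.0059  74.2146] fix mm [ -12.9812 -159.613 ] F fix -0.05892869848036883 -0.35372802854687624 0.16212348335908494 w 0.03470631769236839
(array([0.0196, 0.0006, 0.0015]), np.float64(0.005490733233073483))
```

View pics/crop2.png

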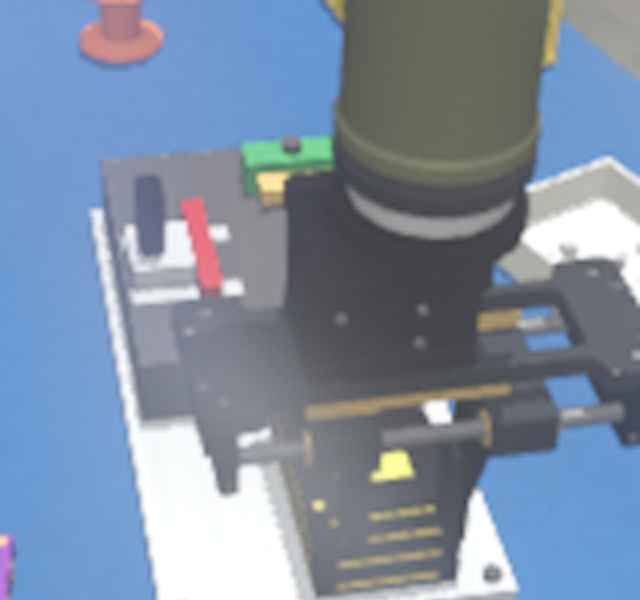

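Call:
servo_tool --pt "40 0.005 0 0.001 0.005" --pt "40 0.01 0 0.001 0.005" --pt "40 0.014 0 0.001 0.005" --pt "40 0.018 0 0.001 0.005"

```text
time_s: 6.7
tool_pos: [0.5438, -0.1813, 0.0572]
tool_rot: [180.0, -0.0, 73.9]
force: [-0.3, 0.4, -1.0]
grip_width: 0.0355
```

Call:
servo_tool --pt "40 0.002 0 0 0" --pt "40 0.004 0 0 0" --pt "40 0.006 0 0 0" --pt "40 0.008 0 0 0"

```text
time_s: 7.2
tool_pos: [0.5457, -0.174, 0.057]
tool_rot: [-180.0, 0.0, 73.9]
force: [-0.5, 0.1, -0.2]
grip_width: 0.0346
```

```bash
cat > look.py <<'E'
from fx import *
import sys
o=st()
c=cam('wrist',sys.argv[1]); W=cloud(c)
k=(np.isfinite(W[...,2])).astype(np.uint8)
lo,hi=(float(x) for x in sys.argv[2:4])
F=(W[...,:2]-O)@np.stack([ex,ey]).T
k=((W[...,2]>lo)&(W[...,2]<hi)).astype(np.uint8)
nn,lab,s,_=cv2.connectedComponentsWithStats(k)
for i in range(1,nn):
    if s[i,4]>400:
        P=W[lab==i]; r=rect(F[lab==i]); print(s[i],r,P[:,2].mean(),np.percentile(P[:,2],[2,98]))
E
python3 look.py w2.png .060 .075
```

```text
t 7.2 tcp [ 0.5457 -0.174   0.057 ] rot [-179.999     0.       73.8907] fix mm [ -13.3665 -133.868 ] F fix -0.5237693082303908 -0.014392783153471887 -0.15638080752565903 w 0.03461985021092661
[  236    18   165   264 38748] ((-14.009178161621094, -69.3351821899414), (70.44393920898438, 120.34732818603516), 1.500240445137024) 0.06658748729801287 [0.0652 0.068 ]
```

View pics/w2.png

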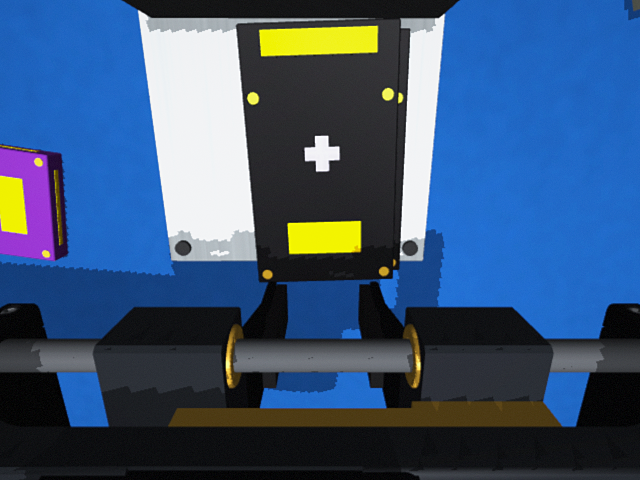

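Call:
servo_tool --pt "40 0.003 0 0 0" --pt "40 0.006 0 0 0" --pt "40 0.009 0 0 0" --pt "40 0.012 0 0 0" --pt "40 0.015 0 0 0"

```text
time_s: 7.88
tool_pos: [0.55, -0.1594, 0.057]
tool_rot: [180.0, -0.0, 73.9]
force: [-0.8, -0.2, -0.1]
grip_width: 0.035
```

Call:
servo_tool --pt "40 0.003 0 0 0" --pt "40 0.006 0 0 0" --pt "40 0.009 0 0 0" --pt "40 0.012 0 0 0" --pt "40 0.015 0 0 0"

```text
time_s: 8.5
tool_pos: [0.5541, -0.145, 0.0571]
tool_rot: [180.0, -0.0, 73.9]
force: [-0.6, -0.5, -0.0]
grip_width: 0.0351
```

```bash
python3 look.py w3.png .060 .075
```

```text
t 8.5 tcp [ 0.5541 -0.145   0.0571] rot [179.9991  -0.0027  73.8997] fix mm [ -13.3601 -103.6941] F fix -0.45395263345913495 -0.7007563581744474 -0.031274277743579854 w 0.03514725364258136
[438   0  33  27 773] ((42.64743423461914, 24.486255645751953), (12.25859546661377, 9.561054229736328), 0.14307573437690735) 0.06401672312499715 [0.0606 0.0659]
[  241    95   155   237 30606] ((-14.100128173828125, -69.32469940185547), (70.41584014892578, 120.62066650390625), 1.672387719154358) 0.06659481904856367 [0.0653 0.0679]
```

View pics/w3.png

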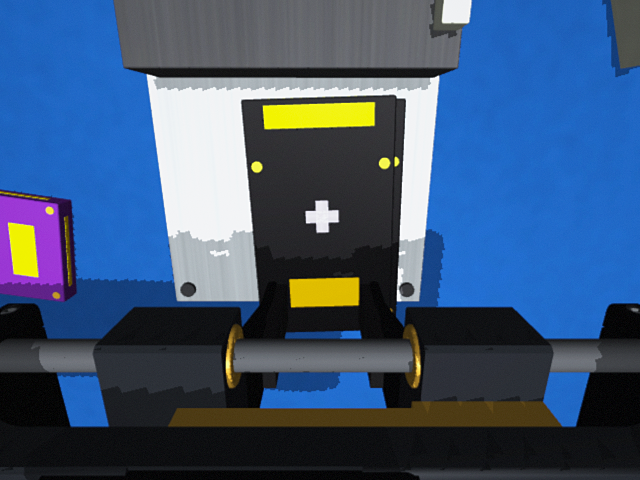

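Run:
```python
from fx import *
o=st(); c=cam('wrist'); W=cloud(c)
print('tcp px',proj(c,o['tool_pos']))
R=Ro.from_euler('xyz',o['tool_rot'],degrees=True).as_matrix()
for s in (-1,1):
    print('pad tip px',proj(c,o['tool_pos']+R@[0,s*.0175,0]),proj(c,o['tool_pos']+R@[0.0095,s*.0175,0]))
for px in [(280,290),(270,300),(262,310),(275,370),(255,340),(366,290),(375,300),(385,320),(378,380),(325,310),(325,290)]:
    p=at(c,px,win=0); print(px,p, (R.T@(p-o['tool_pos'])*1000) if p is not None else '')
cv2.imwrite('pics/crop3.png',cv2.resize(c['frame'][240:420,200:440],None,fx=3,fy=3,interpolation=cv2.INTER_CUBIC))
c=cam('side','s3.png')
cv2.imwrite('pics/crop3s.png',cv2.resize(c['frame'][180:360,260:460],None,fx=3,fy=3,interpolation=cv2.INTER_CUBIC))
c=cam('scene','sc3.png')
cv2.imwrite('pics/crop3c.png',cv2.resize(c['frame'][200:350,200:400],None,fx=4,fy=4,interpolation=cv2.INTER_CUBIC))
```

```text
t 8.55 tcp [ 0.5543 -0.1444  0.057 ] rot [179.9992  -0.0237  73.9332] fix mm [ -13.3248 -103.0847] F fix -0.8261378844414543 -0.13561852049422105 0.23249862934883891 w 0.0352630455590575
tcp px [323.1542 281.2918]
pad tip px [291.2524 281.2752] [290.7937 265.1677]
pad tip px [355.0622 281.3084] [355.5346 265.1982]
(280, 290) [ 0.5375 -0.1304  0.0864] [  8.8756 -20.0849 -29.3301]
(270, 300) [ 0.5354 -0.1278  0.1   ] [ 10.7316 -22.7847 -42.9597]
(262, 310) [ 0.5335 -0.1271  0.1091] [ 10.9049 -24.7722 -52.0233]
(275, 370) [ 0.5505 -0.1157  0.1673] [  26.6278  -11.6343 -110.2213]
(255, 340) [ 0.5473 -0.1083  0.164 ] [  32.8382  -16.6929 -106.9568]
(366, 290) [ 0.5759 -0.1413  0.0865] [  8.98    19.9117 -29.4968]
(375, 300) [ 0.5786 -0.1401  0.1003] [ 10.9277  22.1631 -43.2845]
(385, 320) [ 0.5802 -0.1406  0.1168] [ 10.8453  23.8177 -59.7116]
(378, 380) [ 0.5718 -0.1569  0.1289] [ -7.0704  20.2238 -71.8633]
(325, 310) [ 0.5516 -0.1573  0.0653] [-13.1116   0.9989  -8.2407]
(325, 290) [ 0.5553 -0.1445  0.0684] [  0.2015   0.959  -11.3109]
```

View pics/crop3.png

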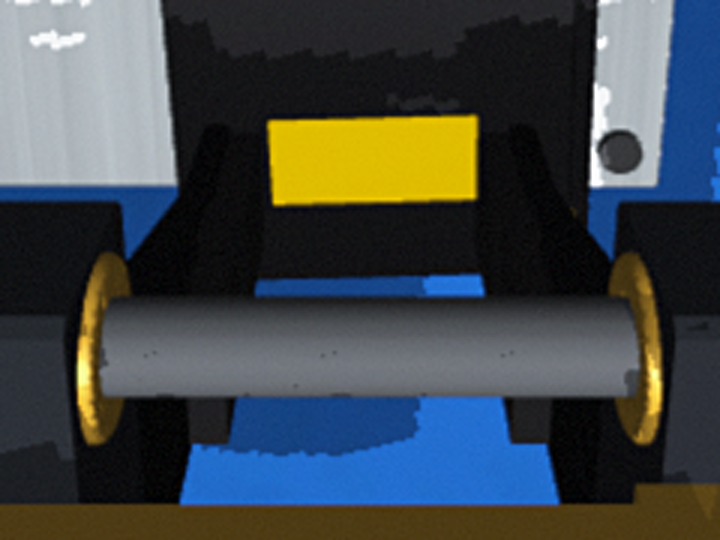

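View pics/crop3c.png

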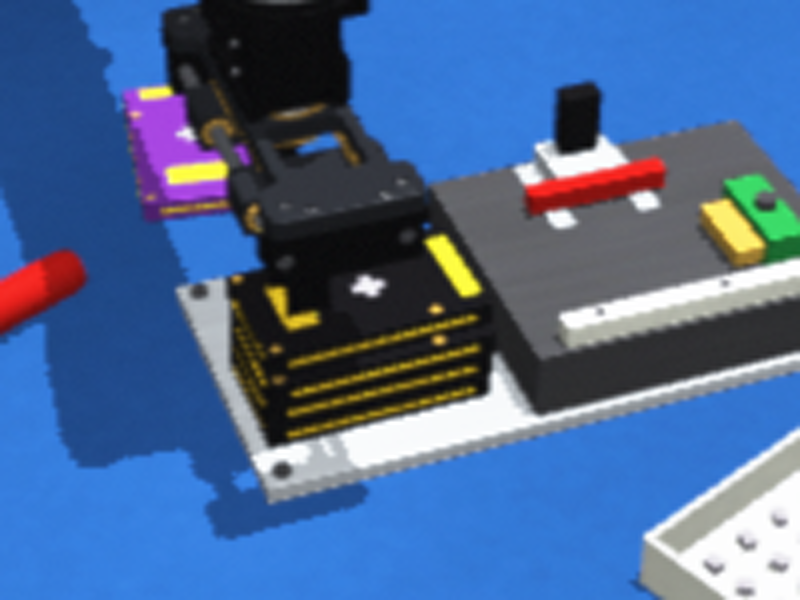

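Run:
```python
from fx import *
o=st(); c=cam('wrist'); W=cloud(c)
R=Ro.from_euler('xyz',o['tool_rot'],degrees=True).as_matrix()
T=((W-o['tool_pos'])@R*1000)
for r in range(262,300,3): print(r,[int(T[r,u,2]) if np.isfinite(T[r,u,2]) else 'n' for u in range(262,310,4)])
c=cam('scene')
im=cv2.resize(c['frame'][240:310,240:330],None,fx=8,fy=8,interpolation=cv2.INTER_CUBIC)
im=np.clip(im.astype(float)*2.5,0,255).astype(np.uint8)
for s in (-1,1):
  for z in (0,-.02):
    p=proj(c,o['tool_pos']+R@[0.0,s*.0175,z]); print(s,z,p); cv2.circle(im,(int((p[0]-240)*8),int((p[1]-240)*8)),4,(0,0,255),-1)
cv2.imwrite('pics/crop4.png',im)
b=cv2.imread('pics/wrist0.png')[200:400]; cv2.imwrite('pics/crop5.png',b)
```

```text
t 8.7 tcp [ 0.5541 -0.1452  0.0571] rot [179.9977  -0.0014  73.9095] fix mm [ -13.3594 -103.8371] F fix -0.1400107782377258 0.4959255592193455 1.1484460764227595 w 0.034857812468798134
262 [-9, -10, -9, -9, -8, -9, -9, -10, -9, -9, -10, -10]
265 [-9, -8, -9, -9, -9, -8, -10, -9, -9, -9, -8, -10]
268 [-9, -9, -10, -10, -10, -9, -9, -8, -9, -9, -9, -10]
271 [-8, -9, -9, -9, -9, -9, -10, -9, -10, -10, -9, -8]
274 [-9, -9, -9, -10, -10, -9, -9, -9, -10, -9, -10, -9]
277 [-10, -9, -9, -10, -9, -10, -8, -9, -9, -10, -9, -8]
280 [-9, -10, -9, -10, -9, -9, -10, -10, -9, -9, -10, -9]
283 [-9, -10, -24, -25, -9, -11, -10, -8, -10, -9, -9, -9]
286 [-10, -29, -28, -29, -26, -25, -25, -8, -9, -10, -9, -10]
289 [-9, -32, -32, -31, -28, -28, -25, -10, -9, -9, -10, -9]
292 [-9, -35, -33, -32, -31, -31, -25, -10, -9, -9, -9, -9]
295 [-9, -36, -38, -34, -35, -34, -26, -9, -9, -9, -10, -9]
298 [-41, -40, -41, -38, -38, -37, -26, -9, -10, -10, -9, -9]
-1 0 [269.1702 274.6683]
-1 -0.02 [268.9137 266.9485]
1 0 [274.4466 284.9929]
1 -0.02 [274.238  277.1975]
```

View pics/crop4.png

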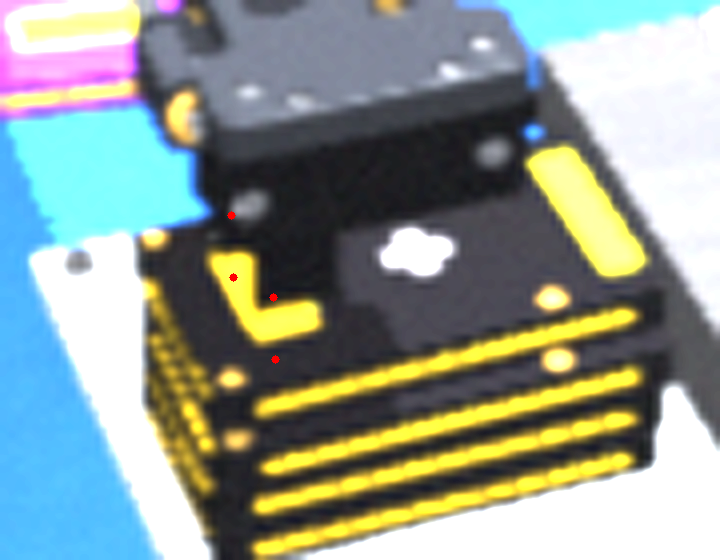

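View pics/crop5.png

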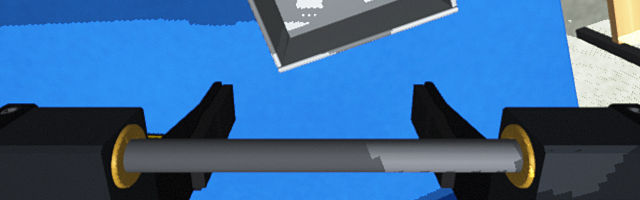

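The wrist depth shows the visible fingertips end about 24 mm short of the reported TCP. They are now roughly 15 mm above the module top, and the module hasn't moved (force ~0). I'll back off, descend by that amount and check.

Call:
servo_tool --pt "40 -0.03 0 0 0" --pt "40 -0.058 0 0 0" --pt "40 -0.058 0 0.008 0" --pt "40 -0.058 0 0.016 0" --pt "40 -0.058 0 0.016 0"

```text
time_s: 9.43
tool_pos: [0.5376, -0.1993, 0.0399]
tool_rot: [-179.9, -0.0, 74.0]
force: [-0.4, -0.2, 0.5]
grip_width: 0.0344
```

```bash
cat > tip.py <<'E'
from fx import *
o=st(); c=cam('wrist'); W=cloud(c)
R=Ro.from_euler('xyz',o['tool_rot'],degrees=True).as_matrix()
T=((W-o['tool_pos'])@R*1000)
for lo,hi in ((255,320),(320,400)):
    S=T[270:330,lo:hi].reshape(-1,3); S=S[np.isfinite(S[:,0])&(abs(S[:,0])<16)&(S[:,2]>-60)&(abs(abs(S[:,1])-22)<9)&(S[:,2]<-15)]
    print('tip z max',np.percentile(S[:,2],[90,97,100]),'x',np.percentile(S[:,0],[2,50,98]),'y',np.percentile(S[:,1],[2,50,98]))
E
python3 tip.py
```

```text
t 9.43 tcp [ 0.5376 -0.1993  0.0399] rot [-179.8785   -0.0227   74.0048] fix mm [ -14.1482 -160.3992] F fix -0.3389057485653375 -0.26480191405615466 0.4629171133682062 w 0.03440208815344714
tip z max [-27.5555 -24.5266 -22.4354] x [-5.8351  9.3061 11.1379] y [-26.6727 -21.0958 -17.6109]
tip z max [-27.5454 -24.4733 -22.0742] x [-5.9002  9.3309 11.1051] y [17.0366 20.8158 27.5665]
```

Call:
servo_tool --pt "40 0.003 0 0.003 0" --pt "40 0.006 0 0.006 0" --pt "40 0.01 0 0.006 0" --pt "40 0.01 0 0.006 0"

```text
time_s: 9.98
tool_pos: [0.541, -0.1906, 0.0351]
tool_rot: [180.0, -0.0, 74.0]
force: [-0.6, -0.6, -0.3]
grip_width: 0.0351
```

```bash
python3 look.py w4.png .060 .075
python3 - <<'E'
from fx import *
o=st();c=cam('scene')
R=Ro.from_euler('xyz',o['tool_rot'],degrees=True).as_matrix()
im=cv2.resize(c['frame'][240:310,235:325],None,fx=8,fy=8,interpolation=cv2.INTER_CUBIC)
im=np.clip(im.astype(float)*2.5,0,255).astype(np.uint8)
for s in (-1,1):
  for z in (0,-.0235):
    p=proj(c,o['tool_pos']+R@[0.0,s*.0175,z]); cv2.circle(im,(int((p[0]-235)*8),int((p[1]-240)*8)),4,(0,0,255),-1)
cv2.imwrite('pics/crop6.png',im)
E
```

```text
t 9.97 tcp [ 0.541  -0.1906  0.0351] rot [179.9945  -0.0202  73.9548] fix mm [ -13.2688 -151.1577] F fix -0.45241343095748265 -0.7372864726885975 -0.26598585511855694 w 0.0351023017379468
[  223     0   191   267 45864] ((-13.76815414428711, -76.935302734375), (70.38887786865234, 105.20748901367188), 1.651552438735962) 0.06657596309270382 [0.0652 0.0679]
[263 282  25  53 432] ((-31.906957626342773, -149.3560028076172), (7.868119239807129, 22.961061477661133), 23.24264144897461) 0.06772108093580452 [0.0603 0.0746]
[358 282  25  52 429] ((5.000641822814941, -149.2394256591797), (23.47494888305664, 8.06561279296875), 66.02179718017578) 0.06781027511797358 [0.0601 0.0747]
t 10.03 tcp [ 0.5409 -0.1911  0.0351] rot [179.9865  -0.008   73.9314] fix mm [ -13.2508 -151.5839] F fix -0.5500084924574989 -0.28317790140950516 0.46627358125141005 w 0.034326452901841935
```

View pics/crop6.png

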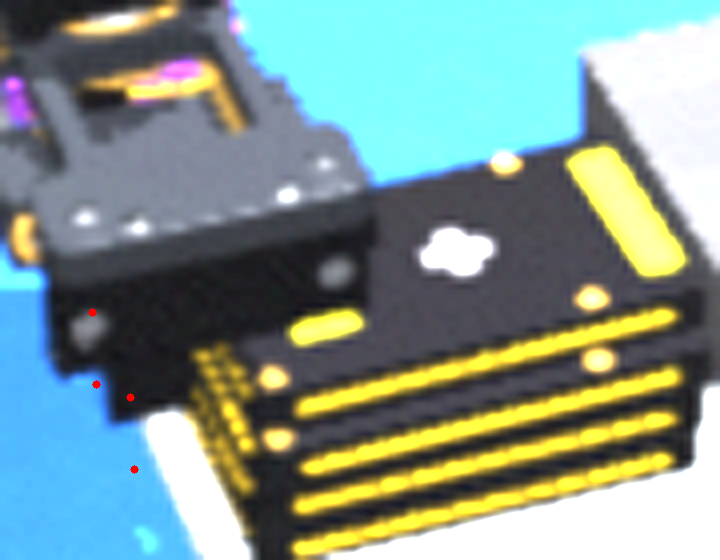

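View pics/w4.png

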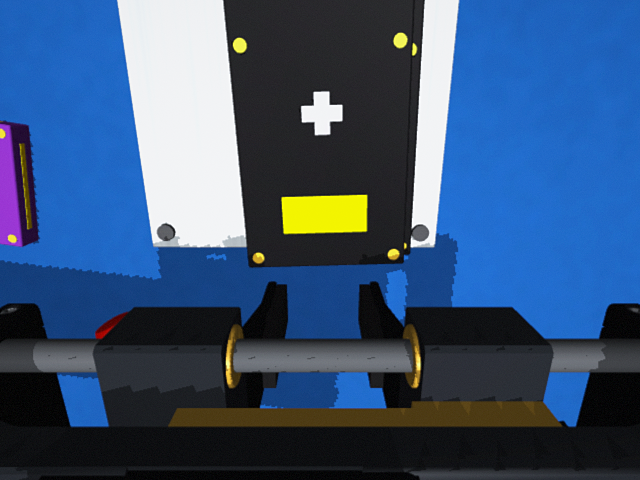

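Call:
servo_tool --pt "40 0.004 0 0 0" --pt "40 0.008 0 0 0" --pt "40 0.011 0 0 0" --pt "40 0.014 0 0 0" --pt "40 0.017 0 0 0"

```text
time_s: 10.7
tool_pos: [0.5453, -0.1752, 0.0351]
tool_rot: [-180.0, 0.0, 73.9]
force: [0.1, -1.2, -0.1]
grip_width: 0.0348
```

```bash
python3 look.py w5.png .060 .075
```

```text
t 10.7 tcp [ 0.5453 -0.1752  0.0351] rot [-179.9953    0.0193   73.8868] fix mm [ -13.4377 -135.0848] F fix 0.3794558919755676 -1.0879874287650724 -0.10768570419742612 w 0.0348435893978474
[  231     0   192   337 50031] ((-12.350736618041992, -77.09925079345703), (136.33030700683594, 70.58313751220703), 89.9400634765625) 0.06662798155971672 [0.0652 0.0681]
```

Call:
servo_tool --pt "40 0.004 0 0 0" --pt "40 0.008 0 0 0" --pt "40 0.012 0 0 0" --pt "40 0.016 0 0 0" --pt "40 0.02 0 0 0"

```text
time_s: 11.38
tool_pos: [0.5511, -0.1555, 0.0351]
tool_rot: [180.0, -0.0, 73.9]
force: [-0.2, -0.5, 0.2]
grip_width: 0.0347
```

```bash
python3 look.py w6.png .060 .075
```

```text
t 11.38 tcp [ 0.5511 -0.1555  0.0351] rot [179.9977  -0.0017  73.9079] fix mm [ -13.3466 -114.5656] F fix -0.039282338527875216 -0.5452484187641483 0.18016833215072148 w 0.03469793599025097
[  231     0   192   335 50020] ((-12.270286560058594, -56.62689208984375), (70.46222686767578, 136.42782592773438), 0.06274211406707764) 0.06662089294783553 [0.0652 0.0681]
```

View pics/w6.png

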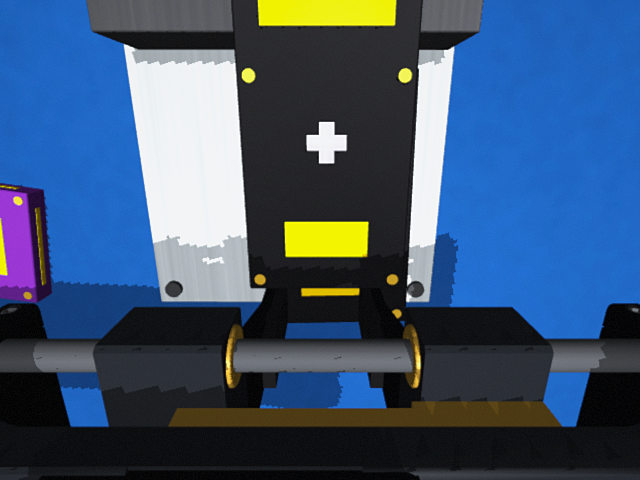

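Call:
servo_tool --pt "40 0.005 0 0 0" --pt "40 0.01 0 0 0" --pt "40 0.015 0 0 0" --pt "40 0.02 0 0 0" --pt "40 0.025 0 0 0"

```text
time_s: 12.05
tool_pos: [0.5581, -0.1314, 0.0351]
tool_rot: [180.0, -0.0, 73.9]
force: [-0.6, -1.0, 0.8]
grip_width: 0.0349
```

Call:
servo_tool --pt "40 0.005 0 0 0" --pt "40 0.01 0 0 0" --pt "40 0.015 0 0 0" --pt "40 0.02 0 0 0" --pt "40 0.025 0 0 0"

```text
time_s: 12.68
tool_pos: [0.565, -0.1076, 0.0352]
tool_rot: [180.0, 0.0, 73.9]
force: [-0.1, -1.0, 0.9]
grip_width: 0.0349
```

```bash
python3 look.py w7.png .058 .075
python3 - <<'E'
from fx import *
c=cam('side')
cv2.imwrite('pics/crop7.png',cv2.resize(c['frame'][190:340,260:420],None,fx=4,fy=4,interpolation=cv2.INTER_CUBIC))
E
```

```text
t 12.68 tcp [ 0.565  -0.1076  0.0352] rot [179.9854   0.0052  73.8972] fix mm [-13.2337 -64.6964] F fix 0.21102488557456844 -0.9413298854902815 0.8517840114808397 w 0.03485420014854936
[ 168    0   42   53 1917] ((-64.16063690185547, 53.85047912597656), (17.87909507751465, 12.62744140625), 89.99356079101562) 0.06483007177125007 [0.0587 0.0669]
[  231     0   191   334 50010] ((-12.108711242675781, -6.757759094238281), (136.5480194091797, 70.50831604003906), 89.95832824707031) 0.06654634308716206 [0.0651 0.068 ]
[ 443    0   49  119 4202] ((42.858760833740234, 41.59503173828125), (13.016717910766602, 42.693294525146484), 0.25975555181503296) 0.06398237221362044 [0.0589 0.0659]
```

View pics/w7.png

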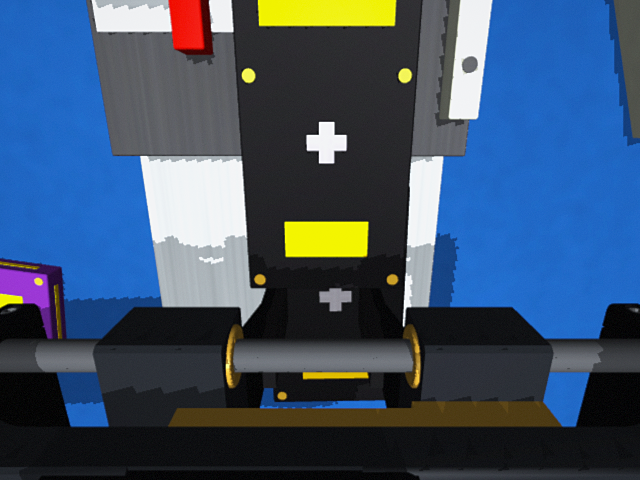

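View pics/crop7.png

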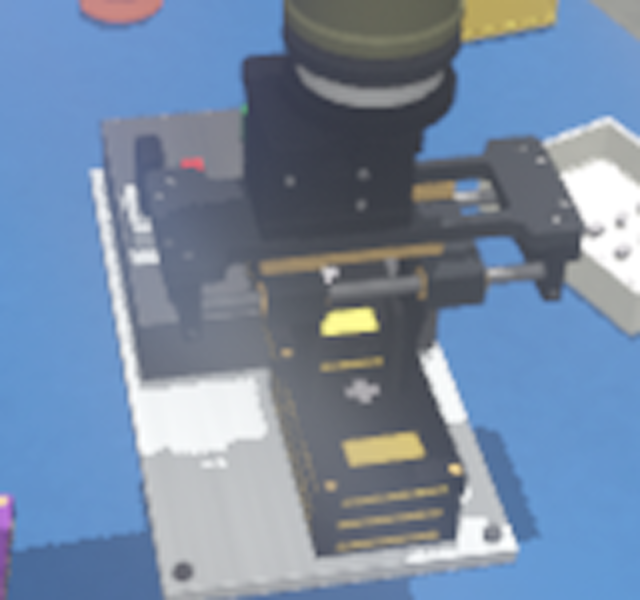

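Call:
servo_tool --pt "40 0.005 0 0 0" --pt "40 0.01 0 0 0" --pt "40 0.015 0 0 0" --pt "40 0.02 0 0 0" --pt "40 0.025 0 0 0"

```text
time_s: 13.4
tool_pos: [0.5719, -0.0833, 0.035]
tool_rot: [-180.0, -0.0, 73.9]
force: [-0.3, -0.6, -0.4]
grip_width: 0.0349
```

Call:
servo_tool --pt "40 0.004 0 0 0" --pt "40 0.008 0 0 0" --pt "40 0.012 0 0 0" --pt "40 0.016 0 0 0" --pt "40 0.02 0 0 0"

```text
time_s: 14.02
tool_pos: [0.5774, -0.0643, 0.0351]
tool_rot: [180.0, -0.0, 73.9]
force: [-0.2, -0.5, -0.4]
grip_width: 0.0352
```

```bash
python3 look.py w8.png .058 .075
```

```text
t 14.03 tcp [ 0.5774 -0.0643  0.0351] rot [179.9979  -0.0027  73.8978] fix mm [-13.3507 -19.6563] F fix -0.03994127496871854 -0.5227209530219177 -0.4023764942371992 w 0.03518113350768101
[   77     0   143   169 13155] ((-81.26760864257812, 76.65413665771484), (46.8856201171875, 62.61997985839844), 0.20605424046516418) 0.0656289207468715 [0.0604 0.0723]
[  232     0   190   337 49653] ((-12.034564971923828, 38.4422607421875), (70.4950942993164, 137.20114135742188), 0.09232169389724731) 0.06543929462779151 [0.0637 0.0672]
[ 434    0   58  226 7659] ((42.80116653442383, 64.25994873046875), (12.906903266906738, 87.89298248291016), 0.033956121653318405) 0.06399678862835623 [0.0589 0.0659]
```

View pics/w8.png

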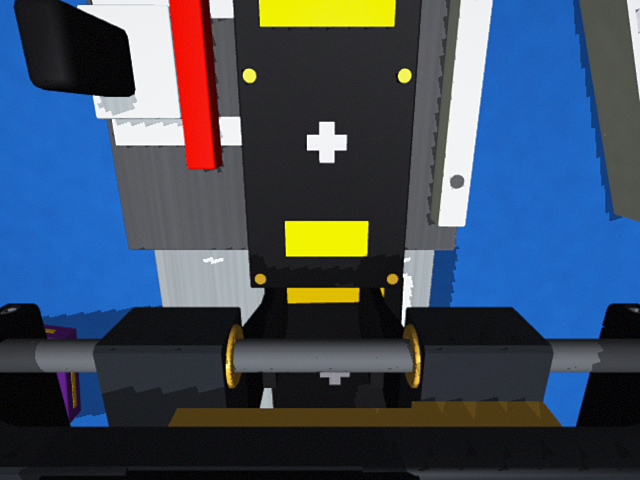

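Call:
servo_tool --pt "40 0.003 0 0 0" --pt "40 0.006 0 0 0" --pt "40 0.009 0 0 0" --pt "40 0.011 0 0 0" --pt "40 0.011 0 0 0"

```text
time_s: 14.7
tool_pos: [0.5806, -0.0535, 0.0351]
tool_rot: [180.0, -0.0, 73.9]
force: [-0.3, -0.3, -0.2]
grip_width: 0.0348
```

```bash
python3 look.py w9.png .058 .075
python3 - <<'E'
from fx import *
for n in ('scene','side'):
    c=cam(n); im=cv2.imread(f'pics/{n}0.png'); hsv=cv2.cvtColor(im,cv2.COLOR_BGR2HSV)
    x0,y0,x1,y1=(365,235,410,275) if n=='scene' else (312,205,350,240)
    for nm,lo,hi in (('brass',(15,60,60),(32,255,255)),('green',(50,80,30),(85,255,255))):
        m=cv2.inRange(hsv,lo,hi); k=np.zeros_like(m); k[y0:y1,x0:x1]=m[y0:y1,x0:x1]
        v,u=np.nonzero(k)
        for z in (.065,.064,.072):
            P=np.array([w2f(at(c,(a,b),z)) for a,b in zip(u,v)])*1000
            print(n,nm,z,len(u),np.percentile(P,[2,98],axis=0).ravel())
E
```

```text
t 14.7 tcp [ 0.5806 -0.0535  0.0351] rot [179.9908  -0.0263  73.9224] fix mm [-13.3003  -8.4006] F fix -0.1788723365285289 -0.3184757895531411 -0.16570604640146494 w 0.03479309928475886
[   83     0   139   196 13595] ((-81.3266372680664, 82.15206909179688), (74.0691146850586, 46.998390197753906), 89.7153549194336) 0.06555662822823241 [0.0602 0.0719]
[  233     0   189   334 49155] ((-12.132652282714844, 49.808658599853516), (70.42115783691406, 136.75021362304688), 0.007104634772986174) 0.06464985451182709 [0.0632 0.0662]
[ 431    0   61  250 8380] ((42.71210479736328, 69.95213317871094), (98.9891128540039, 12.969855308532715), 89.93843841552734) 0.06399508076587646 [0.0589 0.0658]
scene brass 0.065 175 [-22.1572 124.1544  31.8159 147.7476]
scene brass 0.064 175 [-23.3577 124.8236  30.69   148.4493]
scene brass 0.072 175 [-13.7542 119.4701  39.6968 142.8351]
scene green 0.065 228 [-37.7266 146.1926  33.961  175.605 ]
scene green 0.064 228 [-38.9486 146.8922  32.8382 176.3452]
scene green 0.072 228 [-29.173  141.2952  41.8212 170.423 ]
side brass 0.065 151 [-21.9386 117.1715  20.4277 146.7971]
side brass 0.064 151 [-21.6721 118.5515  20.7665 148.2277]
side brass 0.072 151 [-23.8042 107.5111  18.0559 136.7828]
side green 0.065 157 [-26.843  140.5001  28.6833 178.1677]
side green 0.064 157 [-26.5849 141.9199  29.0362 179.6518]
side green 0.072 157 [-28.65   130.561   26.2129 167.7786]
```

Call:
servo_tool --pt "40 0.0 0 0.001 0" --pt "40 0.0005 0 0.002 0" --pt "40 0.001 0 0.002 0" --pt "40 0.0015 0 0.002 0" --pt "40 0.002 0 0.002 0"

```text
time_s: 15.48
tool_pos: [0.5809, -0.0521, 0.033]
tool_rot: [-180.0, 0.0, 73.9]
force: [-0.1, -0.4, -0.4]
grip_width: 0.0349
```

Call:
servo_tool --pt "40 0.0005 0 0 0" --pt "40 0.001 0 0 0" --pt "40 0.0015 0 0 0" --pt "40 0.002 0 0 0"

```text
time_s: 15.98
tool_pos: [0.5815, -0.0501, 0.0331]
tool_rot: [180.0, -0.0, 73.9]
force: [-0.5, -0.8, -1.2]
grip_width: 0.0348
```

Call:
servo_tool --pt "40 0.0004 0 0 0" --pt "40 0.0008 0 0 0" --pt "40 0.0012 0 0 0" --pt "40 0.0016 0 0 0"

```text
time_s: 16.48
tool_pos: [0.5819, -0.0485, 0.033]
tool_rot: [180.0, -0.0, 73.9]
force: [0.7, -1.1, -0.6]
grip_width: 0.0348
```

Call:
servo_tool --pt "40 0.0004 0 0 0" --pt "40 0.0008 0 0 0" --pt "40 0.0012 0 0 0"

```text
time_s: 16.85
tool_pos: [0.5823, -0.0475, 0.0331]
tool_rot: [180.0, 0.0, 73.9]
force: [-1.1, -1.5, -0.2]
grip_width: 0.035
```

Call:
servo_tool --pt "40 0.0004 0 0 0" --pt "40 0.0008 0 0 0" --pt "40 0.0012 0 0 0"

```text
time_s: 17.23
tool_pos: [0.5823, -0.0475, 0.0331]
tool_rot: [-180.0, 0.1, 73.9]
force: [-1.5, -4.8, 1.1]
grip_width: 0.0347
```

Contact with the pad: force is up to about 5 N and the tool has stopped advancing. Raising it gently to about 8.5 N.

Call:
servo_tool --pt "40 0.0003 0 0 0" --pt "40 0.0006 0 0 0"

```text
time_s: 17.48
tool_pos: [0.5823, -0.0474, 0.0331]
tool_rot: [-180.0, 0.1, 73.8]
force: [-3.0, -5.2, 1.2]
grip_width: 0.035
```

Call:
servo_tool --pt "40 0.0003 0 0 0" --pt "40 0.0005 0 0 0" --pt "40 0.0005 0 0 0"

```text
time_s: 17.85
tool_pos: [0.5823, -0.0475, 0.0331]
tool_rot: [-180.0, 0.1, 73.8]
force: [-2.6, -6.1, 1.8]
grip_width: 0.0349
```

```bash
python3 look.py w10.png .058 .075
```

```text
t 17.85 tcp [ 0.5823 -0.0475  0.0331] rot [-179.9814    0.1414   73.823 ] fix mm [-13.37    -2.1546] F fix -0.7852146787656258 -6.5245869293875005 1.7924392881926243 w 0.034856744286553956
[   82     0   140   212 14154] ((-81.17756652832031, 84.55408477783203), (47.10625076293945, 79.71981811523438), 0.22029395401477814) 0.06552944267361725 [0.06   0.0718]
[  231     0   192   339 50309] ((-12.086570739746094, 55.867008209228516), (136.4747772216797, 70.36766052246094), 89.96290588378906) 0.06465229760666136 [0.0632 0.0662]
[ 432    0   63  265 8969] ((42.88157653808594, 72.49346160888672), (13.051960945129395, 105.07184600830078), 0.10295090824365616) 0.06399408030929905 [0.059  0.0658]
```

Call:
servo_tool --pt "40 0.0004 0 0 0" --pt "40 0.0008 0 0 0" --pt "40 0.0008 0 0 0"

```text
time_s: 18.27
tool_pos: [0.5822, -0.0474, 0.0331]
tool_rot: [-180.0, 0.2, 73.8]
force: [-2.0, -6.9, 1.4]
grip_width: 0.0348
```

Call:
servo_tool --pt "40 0 0 0 0" --pt "40 0 0 0 0" --pt "40 0 0 0 0" --pt "40 0 0 0 0" --pt "40 0 0 0 0"

```text
time_s: 18.9
tool_pos: [0.5822, -0.0474, 0.033]
tool_rot: [-180.0, 0.2, 73.8]
force: [-3.0, -6.3, 1.3]
grip_width: 0.0345
```

Call:
servo_tool --pt "40 0 0 0 0" --pt "40 0 0 0 0" --pt "40 0 0 0 0" --pt "40 0 0 0 0" --pt "40 0 0 0 0"

```text
time_s: 19.52
tool_pos: [0.5822, -0.0475, 0.0331]
tool_rot: [-180.0, 0.2, 73.8]
force: [-3.8, -7.5, 1.2]
grip_width: 0.0348
```

Call:
servo_tool --pt "40 0.0003 0 0 0" --pt "40 0.0006 0 0 0" --pt "40 0.0006 0 0 0" --pt "40 0.0006 0 0 0" --pt "40 0.0006 0 0 0"

```text
time_s: 20.15
tool_pos: [0.5823, -0.0475, 0.0331]
tool_rot: [-180.0, 0.2, 73.8]
force: [-3.3, -8.0, 1.7]
grip_width: 0.0351
```

Call:
servo_tool --pt "40 0 0 0 0" --pt "40 0 0 0 0" --pt "40 0 0 0 0" --pt "40 0 0 0 0" --pt "40 0 0 0 0"

```text
time_s: 20.78
tool_pos: [0.5822, -0.0474, 0.0331]
tool_rot: [-180.0, 0.2, 73.8]
force: [-2.8, -8.6, 1.7]
grip_width: 0.0348
```

```bash
python3 look.py w11.png .058 .075
```

```text
t 20.77 tcp [ 0.5822 -0.0474  0.0331] rot [-179.967     0.2288   73.788 ] fix mm [-13.4065  -2.1173] F fix -0.2775124568225211 -9.017763414010643 1.68075174012054 w 0.034834416114243184
[   82     0   140   212 14167] ((-81.2823257446289, 84.85637664794922), (47.45509338378906, 79.8074951171875), 0.5494215488433838) 0.06553948606975549 [0.0599 0.0718]
[  231     0   192   339 50367] ((-12.094842910766602, 55.84857940673828), (136.2130889892578, 70.48448181152344), 89.8617935180664) 0.0646486960285086 [0.0632 0.0662]
[ 432    0   63  265 9001] ((42.884315490722656, 72.52510833740234), (104.49059295654297, 12.955477714538574), 89.93366241455078) 0.0640026688266053 [0.0589 0.0658]
```

View pics/w11.png

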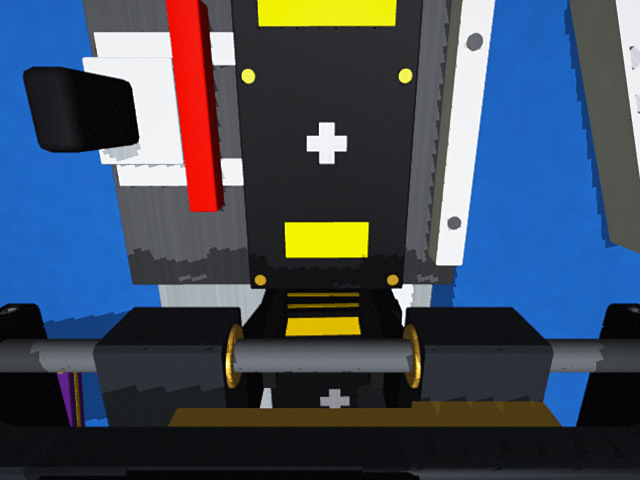

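Pressed at about 8–9 N for more than a second, with the module flat and square. Now back off and rise.

Call:
servo_tool --pt "40 -0.002 0 0 0" --pt "40 -0.004 0 0 0" --pt "40 -0.007 0 0 0" --pt "40 -0.01 0 0 0" --pt "40 -0.01 0 -0.01 0"

```text
time_s: 21.45
tool_pos: [0.58, -0.0531, 0.0428]
tool_rot: [-179.9, 0.0, 73.9]
force: [0.4, 0.0, 0.3]
grip_width: 0.035
```

Call:
servo_tool --pt "40 0 0 -0.03 0" --pt "40 0 0 -0.07 0" --pt "40 0.0 0 -0.11 0" --pt "40 0.0 0 -0.11 0"

```text
time_s: 21.95
tool_pos: [0.5834, -0.0535, 0.1576]
tool_rot: [179.6, -0.2, 73.9]
force: [0.3, 0.1, -0.5]
grip_width: 0.0349
```

```bash
python3 look.py w12.png .055 .075
python3 - <<'E'
from fx import *
o=st();c=cam('wrist');W=cloud(c);F=(W[...,:2]-O)@np.stack([ex,ey]).T*1000
z=W[...,2]; m=(z>.098)&(z<.112)&(F[...,0]<-60)
print(m.sum())
if m.sum(): print(rect(F[m]/1000),np.median(z[m]))
hsv=cv2.cvtColor(c['frame'],cv2.COLOR_BGR2HSV)
r=((hsv[...,0]<8)|(hsv[...,0]>172))&(hsv[...,1]>150)&(z>.05)&(z<.07)
print('red',r.sum(),rect(F[r]/1000) if r.sum() else '')
E
```

```text
t 21.95 tcp [ 0.5834 -0.0535  0.1576] rot [179.5784  -0.1942  73.9078] fix mm [-10.5784  -7.6292] F fix 0.2768367630419062 0.23241878170070587 -0.5248873410951802 w 0.03485218278510275
[  269     0   112   213 19554] ((-10.552742004394531, 79.67353820800781), (141.89462280273438, 73.807373046875), 89.66815185546875) 0.0649605959443383 [0.063  0.0726]
[ 382    0   31  198 3707] ((42.78489303588867, 87.19656372070312), (133.58990478515625, 12.813288688659668), 89.94962310791016) 0.0638931554560266 [0.0567 0.0659]
[ 188   46   72  119 4229] ((-81.50364685058594, 85.40727233886719), (79.11632537841797, 46.359615325927734), 89.88603973388672) 0.06534511923690386 [0.0583 0.0685]
t 22.0 tcp [ 0.5819 -0.0532  0.1553] rot [179.7852  -0.1273  73.9178] fix mm [-12.0886  -7.7476] F fix 0.37572778432271464 0.8086638361961406 -0.8795203554627233 w 0.03474188673702822
1018
((-92.36647033691406, 85.37995910644531), (14.713814735412598, 23.61529541015625), 0.7437531352043152) 0.10515777345693642
red 2224 ((-64.46222686767578, 84.14608764648438), (81.44479370117188, 12.345515251159668), 89.74584197998047)
```

View pics/w12.png

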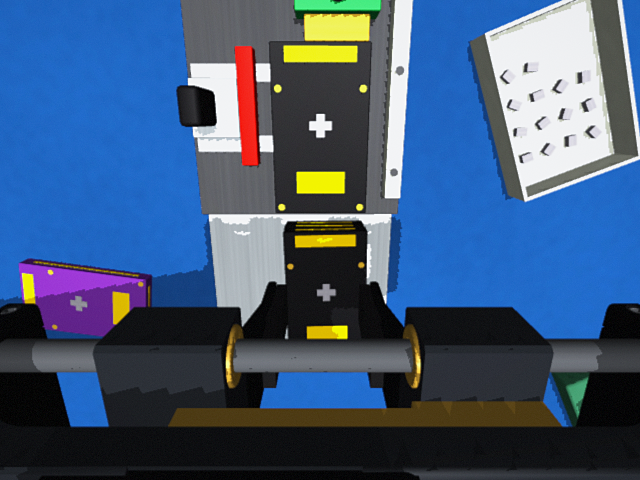

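Run:
```python
from fx import *
o=st(); print(shift(o,[*f2w(-.0924,.0854),.155],73.9))
```

```text
t 22.05 tcp [ 0.5808 -0.053   0.1537] rot [179.9451  -0.0633  73.9228] fix mm [-13.2169  -7.9162] F fix -0.2749668308875797 -0.14456844079516373 -0.647674736341793 w 0.034835589870526706
(array([ 0.0933, -0.0791, -0.0013]), np.float64(0.0003981610051657523))
```

Call:
servo_tool --pt "60 0.03 -0.025 -0.001 0" --pt "60 0.06 -0.05 -0.001 0" --pt "60 0.085 -0.07 -0.001 0" --pt "60 0.0933 -0.079 -0.001 0" --pt "60 0.0933 -0.079 -0.001 0"

```text
time_s: 22.68
tool_pos: [0.53, 0.0581, 0.1535]
tool_rot: [-180.0, 0.0, 74.0]
force: [-0.2, 0.2, -0.7]
grip_width: 0.0517
```

Run:
```python
from fx import *
o=st(); c=cam('wrist','w13.png')
print(shift(o,[*f2w(-.0924,.0854),.0515],73.9))
W=cloud(c);F=(W[...,:2]-O)@np.stack([ex,ey]).T*1000
z=W[...,2]; m=(z>.100)&(z<.110)&(abs(F[...,0]+92)<15)&(abs(F[...,1]-85)<20)
print(m.sum())
if m.sum(): print(rect(F[m]/1000),np.median(z[m]))
```

```text
t 22.68 tcp [0.53   0.0581 0.1535] rot [-179.9557    0.0386   73.9688] fix mm [-92.8657  84.8154] F fix -0.21227550821363286 0.14242734904875393 -0.6686873888730664 w 0.051680598697024654
(array([0.0007, 0.0005, 0.102 ]), np.float64(0.0012000142792329028))
671
((-92.56648254394531, 85.989990234375), (23.37547492980957, 13.576848983764648), 88.1524887084961) 0.10521050354858225
```

View pics/w13.png

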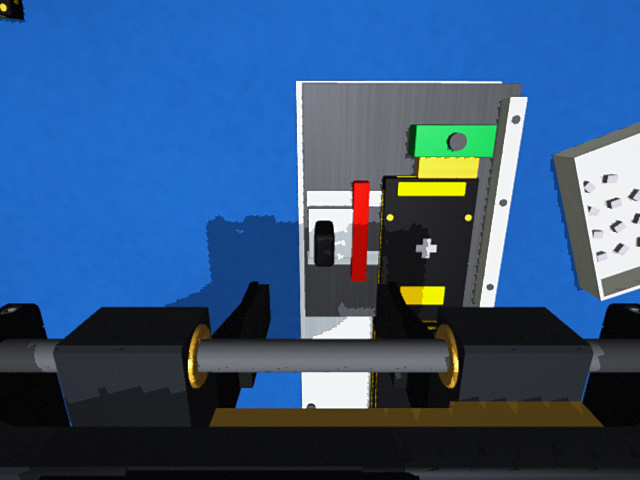

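Call:
servo_tool --pt "60 0.0007 0.0003 0.03 0" --pt "60 0.0007 0.0003 0.055 0" --pt "60 0.0007 0.0003 0.08 0" --pt "60 0.0007 0.0003 0.1 0" --pt "60 0.0007 0.0003 0.1 0"

```text
time_s: 23.35
tool_pos: [0.5301, 0.0564, 0.0526]
tool_rot: [-179.9, 0.2, 73.7]
force: [-0.1, -0.4, 0.4]
grip_width: 0.0521
```

Run:
```python
from fx import *
o=st(); c=cam('wrist','w14.png')
```

```text
t 23.35 tcp [0.5301 0.0564 0.0526] rot [-179.8719    0.1655   73.7475] fix mm [-92.2952  83.1688] F fix -0.008205818498293764 -0.3773212881586275 0.36214003529229777 w 0.05207390242591975
```

View pics/w14.png

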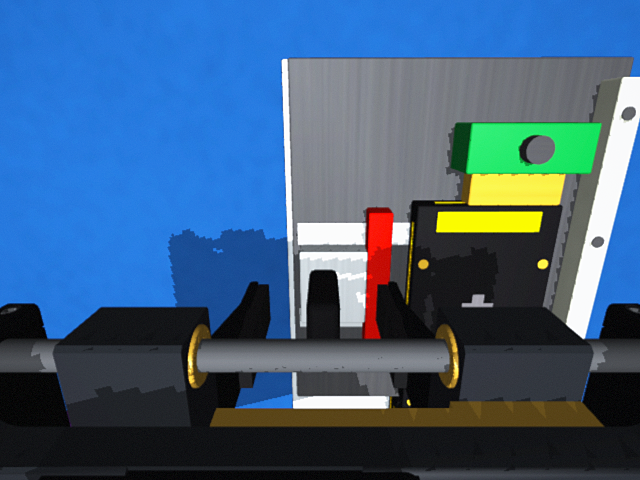

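Call:
servo_tool --pt "12 0 0 0 0" --pt "12 0 0 0 0" --pt "12 0 0 0 0" --pt "12 0 0 0 0" --grip_force 20

```text
time_s: 23.9
tool_pos: [0.5311, 0.0588, 0.0543]
tool_rot: [180.0, -0.0, 73.9]
force: [0.6, 0.5, 0.4]
grip_width: 0.0201
```

Run:
```python
from fx import *
o=st()
```

```text
t 23.9 tcp [0.5311 0.0588 0.0543] rot [179.9784  -0.0249  73.9115] fix mm [-91.9652  85.7852] F fix 0.4526033953007052 0.6598965268531628 0.44786500676028346 w 0.02012135207446311
```

Call:
servo_tool --pt "12 0 0 0 0" --pt "12 0 0 0 0" --pt "12 0 0 0 0"

```text
time_s: 24.28
tool_pos: [0.531, 0.0588, 0.0542]
tool_rot: [-180.0, -0.0, 73.9]
force: [-0.0, -0.1, 1.7]
grip_width: 0.0142
```

Run:
```python
from fx import *
o=st()
```

```text
t 24.27 tcp [0.531  0.0588 0.0542] rot [-179.9999   -0.013    73.9017] fix mm [-92.0723  85.7118] F fix 0.01175927961174299 -0.12131225012733923 1.6610182101157294 w 0.014239188507628875
```

Handle gripped (14.2 mm wide, as given). Sliding the jaw towards the rail.

Call:
servo_tool --pt "12 0 0.001 0 0" --pt "12 0 0.0025 0 0" --pt "12 0 0.004 0 0" --pt "12 0 0.0055 0 0" --pt "12 0 0.007 0 0"

```text
time_s: 24.9
tool_pos: [0.5379, 0.0568, 0.0542]
tool_rot: [180.0, -0.0, 73.9]
force: [-2.3, 0.2, 3.6]
grip_width: 0.0137
```

Run:
```python
from fx import *
o=st()
```

```text
t 24.9 tcp [0.5379 0.0568 0.0542] rot [179.9906  -0.0127  73.8991] fix mm [-84.8677  85.6866] F fix -2.2571874894581443 -0.4930836096353206 3.5614919786249706 w 0.013697988148767794
```

Call:
servo_tool --pt "12 0 0.001 0 0" --pt "12 0 0.002 0 0" --pt "12 0 0.003 0 0" --pt "12 0 0.004 0 0"

```text
time_s: 25.4
tool_pos: [0.5417, 0.0557, 0.0542]
tool_rot: [180.0, -0.0, 73.9]
force: [-1.5, 1.5, 3.5]
grip_width: 0.0134
```

Run:
```python
from fx import *
o=st()
```

```text
t 25.4 tcp [0.5417 0.0557 0.0542] rot [179.989   -0.0124  73.9043] fix mm [-80.9206  85.7073] F fix -1.8232658445806968 1.0771677980089445 3.4827708650422413 w 0.01343127990518129
```

Call:
servo_tool --pt "12 0 0.0008 0 0" --pt "12 0 0.0016 0 0" --pt "12 0 0.0024 0 0" --pt "12 0 0.0032 0 0" --pt "12 0 0.004 0 0"

```text
time_s: 26.02
tool_pos: [0.5452, 0.0547, 0.0542]
tool_rot: [-180.0, -0.0, 73.9]
force: [-2.8, 0.8, 5.4]
grip_width: 0.0136
```

Run:
```python
from fx import *
o=st(); cam('wrist','w15.png')
```

```text
t 26.02 tcp [0.5452 0.0547 0.0542] rot [-179.9679   -0.0101   73.9085] fix mm [-77.3094  85.708 ] F fix -2.902718075081065 0.009412466700606761 5.4392444478836435 w 0.013642673487365276
```

View pics/w15.png

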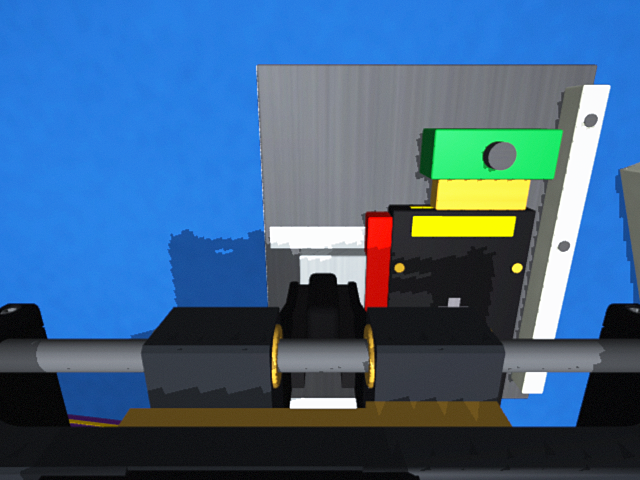

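Call:
servo_tool --pt "12 0 0.0008 0 0" --pt "12 0 0.0016 0 0" --pt "12 0 0.0024 0 0" --pt "12 0 0.0032 0 0" --pt "12 0 0.004 0 0"

```text
time_s: 26.7
tool_pos: [0.5492, 0.0535, 0.0541]
tool_rot: [-180.0, -0.0, 73.9]
force: [-2.8, 0.4, 5.1]
grip_width: 0.0139
```

Run:
```python
from fx import *
o=st()
```

```text
t 26.7 tcp [0.5492 0.0535 0.0541] rot [-179.9874   -0.0093   73.9014] fix mm [-73.128   85.6595] F fix -2.762267986138637 -0.40727648623132306 5.07351170218038 w 0.013926779371619772
```

Call:
servo_tool --pt "12 0 0.0008 0 0" --pt "12 0 0.0016 0 0" --pt "12 0 0.0024 0 0" --pt "12 0 0.003 0 0"

```text
time_s: 27.2
tool_pos: [0.5521, 0.0527, 0.0542]
tool_rot: [-180.0, -0.0, 73.9]
force: [-2.1, 1.6, 4.8]
grip_width: 0.0138
```

Run:
```python
from fx import *
o=st()
```

```text
t 27.2 tcp [0.5521 0.0527 0.0542] rot [-179.993    -0.0101   73.9038] fix mm [-70.0819  85.6804] F fix -2.4054474757700453 0.9403423875021213 4.763688373107625 w 0.01384948860319995
```

Expected contact with the rail is about 2.5 mm ahead, so smaller steps now.

Call:
servo_tool --pt "12 0 0.0005 0 0" --pt "12 0 0.001 0 0" --pt "12 0 0.0015 0 0"

```text
time_s: 27.58
tool_pos: [0.5535, 0.0522, 0.0541]
tool_rot: [-180.0, -0.0, 73.9]
force: [-2.7, 0.5, 5.5]
grip_width: 0.0136
```

Call:
servo_tool --pt "12 0 0.0005 0 0" --pt "12 0 0.001 0 0"

```text
time_s: 27.82
tool_pos: [0.5545, 0.052, 0.0542]
tool_rot: [-180.0, -0.0, 73.9]
force: [-2.7, 1.3, 4.8]
grip_width: 0.0139
```

Call:
servo_tool --pt "12 0 0.0005 0 0" --pt "12 0 0.001 0 0"

```text
time_s: 28.08
tool_pos: [0.5555, 0.0517, 0.0542]
tool_rot: [-180.0, -0.0, 73.9]
force: [-2.0, 0.3, 6.0]
grip_width: 0.0138
```

Run:
```python
from fx import *
o=st(); cam('wrist','w16.png')
```

```text
t 28.07 tcp [0.5555 0.0517 0.0542] rot [-179.9957   -0.0125   73.9064] fix mm [-66.5798  85.7232] F fix -1.9530652693397534 -0.27965640107488077 6.002960587505224 w 0.013795414578596432
```

View pics/w16.png

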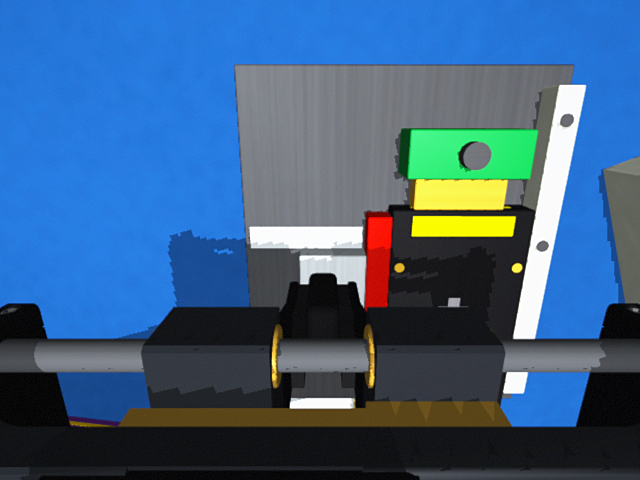

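Call:
servo_tool --pt "12 0 0.0004 0 0" --pt "12 0 0.0008 0 0"

```text
time_s: 28.38
tool_pos: [0.5555, 0.0517, 0.0542]
tool_rot: [-179.9, -0.0, 73.9]
force: [-5.6, 1.4, 8.6]
grip_width: 0.0138
```

Call:
servo_tool --pt "12 0 0.0004 0 0" --pt "12 0 0.0008 0 0"

```text
time_s: 28.62
tool_pos: [0.5554, 0.0517, 0.0542]
tool_rot: [-179.8, 0.0, 73.9]
force: [-7.4, 2.2, 9.6]
grip_width: 0.014
```

Call:
servo_tool --pt "12 0 0.0004 0 0" --pt "12 0 0.0008 0 0"

```text
time_s: 28.88
tool_pos: [0.5553, 0.0518, 0.0542]
tool_rot: [-179.7, 0.0, 73.9]
force: [-9.6, 2.4, 12.0]
grip_width: 0.014
```

Run:
```python
from fx import *
o=st()
```

```text
t 28.88 tcp [0.5553 0.0518 0.0542] rot [-179.6891    0.0096   73.9298] fix mm [-66.7439  85.7041] F fix -9.86248754627733 -0.36088321028958537 12.005953741662227 w 0.01395560500354093
```

Clamped: the position has stopped and the force is about 10 N. Easing off, then opening.

Call:
servo_tool --pt "12 0 -0.0008 0 0" --pt "12 0 -0.0016 0 0" --pt "12 0 -0.0016 0 0"

```text
time_s: 29.25
tool_pos: [0.5554, 0.0517, 0.0542]
tool_rot: [-179.9, -0.0, 73.9]
force: [-4.0, 1.5, 7.0]
grip_width: 0.0141
```

Run:
```python
from fx import *
o=st()
```

```text
t 29.25 tcp [0.5554 0.0517 0.0542] rot [-179.9      -0.0069   73.9148] fix mm [-66.6546  85.7008] F fix -4.227982356278678 0.3922920751012281 6.960850237587875 w 0.014057125885242836
```

Call:
servo_tool --pt "30 0 0 0 0" --pt "50 0 0 0 0" --pt "50 0 0 0 0" --pt "50 0 0 0 0"

```text
time_s: 29.75
tool_pos: [0.5563, 0.0512, 0.0539]
tool_rot: [180.0, 0.0, 73.9]
force: [-0.6, -0.2, 0.9]
grip_width: 0.0416
```

Call:
servo_tool --pt "50 0 0 -0.02 0" --pt "50 0 0 -0.05 0" --pt "50 0 0 -0.09 0" --pt "50 -0.03 0 -0.13 0" --pt "50 -0.06 0 -0.15 0"

```text
time_s: 30.38
tool_pos: [0.5404, -0.0074, 0.2062]
tool_rot: [179.8, -0.1, 73.9]
force: [-0.2, -0.6, -0.9]
grip_width: 0.0433
```

```bash
python3 look.py w17.png .055 .075
python3 - <<'E'
from fx import *
o=st();c=cam('wrist');W=cloud(c);F=(W[...,:2]-O)@np.stack([ex,ey]).T*1000
z=W[...,2]; m=(z>.098)&(z<.112)&(F[...,0]<-45)&(F[...,0]>-90)
print('handle',m.sum(),rect(F[m]/1000) if m.sum()>50 else '')
E
```

```text
t 30.38 tcp [ 0.5404 -0.0074  0.2062] rot [179.8344  -0.069   73.9321] fix mm [-64.7388  24.7231] F fix 0.024161759832596566 -0.6646647236981977 -0.930675873913911 w 0.043330464667249206
[  306    19   162   215 19931] ((-15.146430969238281, 96.87157440185547), (128.40513610839844, 175.721435546875), 0.1185731291770935) 0.06526648232232185 [0.0624 0.073 ]
t 30.43 tcp [ 0.54   -0.0133  0.2081] rot [179.717   -0.0158  73.5412] fix mm [-63.4196  18.9555] F fix 1.2576378007852675 -4.201806178201506 1.3102450325007216 w 0.04364034392112285
handle 575 ((-67.26502227783203, 85.23804473876953), (23.253847122192383, 13.846729278564453), 89.77305603027344)
```

View pics/w17.png

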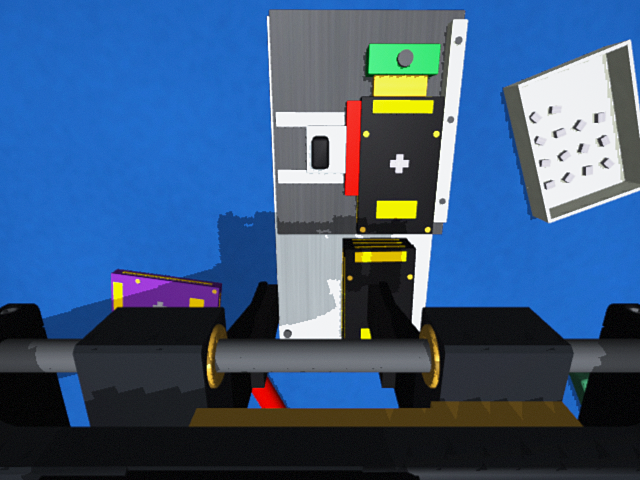

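Run:
```python
from fx import *
o=st();c=cam('wrist');o=st();W=cloud(c);F=(W[...,:2]-O)@np.stack([ex,ey]).T*1000
z=W[...,2]; hsv=cv2.cvtColor(c['frame'],cv2.COLOR_BGR2HSV);b=c['frame'].max(2)<70
m=(z>.055)&(z<.075)&b&(F[...,0]>-45)&(F[...,0]<45)&(F[...,1]>5)&(F[...,1]<135)
m=cv2.morphologyEx(m.astype(np.uint8),cv2.MORPH_OPEN,np.ones((3,3)))
n,lab,s,_=cv2.connectedComponentsWithStats(m); i=1+np.argmax(s[1:,4])
print('module',s[i],rect(F[lab==i]/1000),np.median(z[lab==i]))
r=(z>.055)&(z<.075)&(c['frame'].min(2)>140)&(F[...,0]>30); print('rail',rect(F[r]/1000))
g=(hsv[...,0]>50)&(hsv[...,0]<85)&(hsv[...,1]>100)&(z>.068)&(z<.078)&(F[...,1]>100); print('stop top',rect(F[g]/1000))
m2=(z>.046)&(z<.058)&(F[...,1]<-1)&(F[...,1]>-130)&(abs(F[...,0])<60); print('low2',rect(F[m2]/1000))
cv2.imwrite('pics/w18.png',cv2.resize(c['frame'][0:260,230:500],None,fx=2.2,fy=2.2,interpolation=cv2.INTER_CUBIC))
c=cam('side'); cv2.imwrite('pics/crop18.png',cv2.resize(c['frame'][180:360,240:440],None,fx=3,fy=3,interpolation=cv2.INTER_CUBIC))
```

```text
t 30.48 tcp [ 0.5401 -0.0115  0.2064] rot [179.7759  -0.0552  73.5142] fix mm [-63.8429  20.6562] F fix 1.0632822071150456 -0.8601077988332059 0.16903151431057226 w 0.043761590603284294
t 30.52 tcp [ 0.5396 -0.009   0.2048] rot [179.9128  -0.0719  73.644 ] fix mm [-64.9996  22.9854] F fix -0.3790297202439192 0.5060867642111232 -0.06472678258762449 w 0.0435595481274431
module [ 355   90   88  140 8603] ((1.6229057312011719, 68.16040802001953), (120.33827209472656, 70.20955657958984), 89.85299682617188) 0.06443146684899709
rail ((42.84715270996094, 102.65408325195312), (164.50289916992188, 12.559086799621582), 89.89490509033203)
stop top ((-1.3031196594238281, 155.19436645507812), (22.142276763916016, 56.0523681640625), 89.87861633300781)
low2 ((-7.720256805419922, -62.94951629638672), (70.55663299560547, 108.38001251220703), 1.33341383934021)
```

View pics/w18.png

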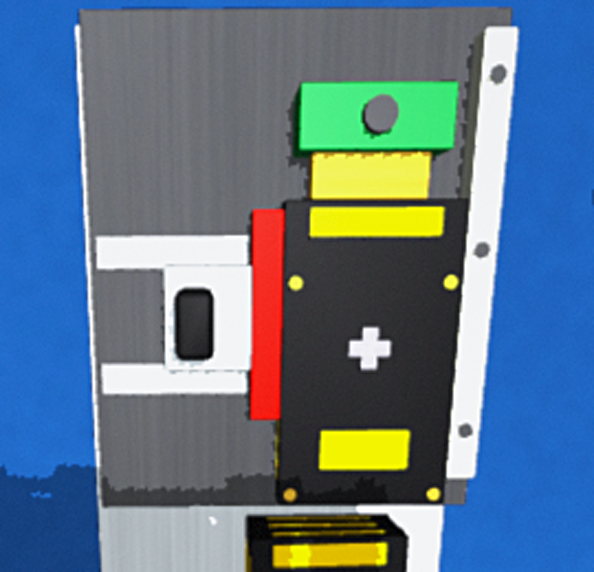

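View pics/crop18.png

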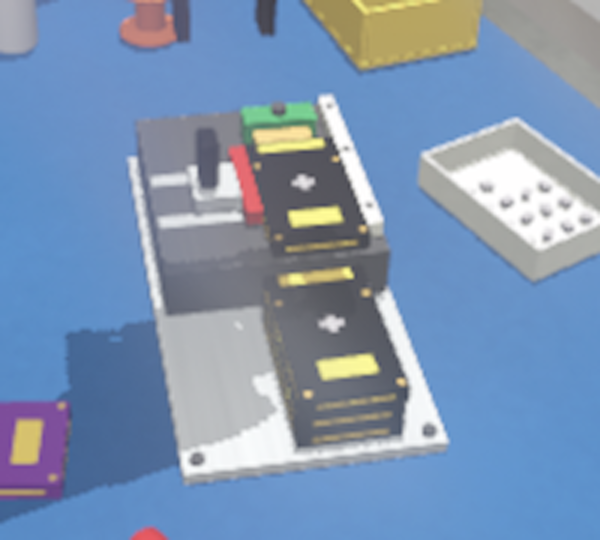

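All checks pass: the module is flush to the rail and on the pad, and the arm is clear. Handing in.

Run:
```python
from fx import *
print(ticket.sign_off()); st()
```

```text
the job is handed in; nothing more can be done
None
the job is handed in; nothing more can be done
```

I slid the top module off the stack onto the bed and pressed it against the brass pad. I then pushed the jaw in until it clamped the module against the rail, let go, and handed the job in at about 30.5 s. No verdict was reported.

- **Slide and press:** I pushed the module's trailing end with both fingers. It met the pad at about 5 N, and I held about 7–9 N for roughly 2.5 s.
- **Clamp:** I gripped the jaw handle and slid it in until it stopped at about 10 N. Then I eased off, opened the fingers and rose clear.

**Last checks, from the wrist camera:**

| Check | Measured | Limit or expectation |
|---|---|---|
| Gap between module and rail | within 0.2 mm | 2.5 mm |
| Module squareness to the fixture | about 0.15° | 1.7° (0.03 rad) |
| Leading edge to front of green block | about 16 mm | 21 mm |
| Jaw position | about 0.3 mm from where it should clamp | 2.5 mm |
| Module top height | 64.4 mm | 64 mm when flat on the bed |

- **Stack and bystanders:** I did not measure how far the lower modules moved. low2 looks still in place in the pictures. I did not check the bystanders one by one.

**What disagreed:**
- **Fingertips:** they end about 23.5 mm short of the reported TCP. My first push passed over the module without touching it, and I corrected for this afterwards.
- **Fixture frame:** my estimate was about 1.3 mm off in x, so I judged the final fit against the rail as measured.
- **Force reading:** one reading of about 4 N appeared after the release while the arm was still slowing down. It returned to about zero.

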